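# Complete the specimen tray and show its tube level

## Robot

A 7-joint arm with a two-finger parallel gripper is mounted at the origin on the work surface. World frame = base frame: x ahead of the robot, y to its left, z up, the work surface at z = 0. Lengths are in m, angles in rad, forces in N, time in s.
With the tool pointing down it reaches from about 0.35 to 0.9 m from the base axis. Payload 8.1 kg.
Tool frame: the origin (TCP) lies at the very end of the fingers, on their centre line; the grasp point (between the pads) lies grip_point_offset behind it (grip_point_offset is the distance from the TCP to the grasp point, in m); z points along the fingers, y is the direction in which the jaws open and shut (so a half turn about z gives the same grasp; the last joint's range is limited). The gripper opens to 92 mm and grips with 3 to 60 N. Pads are 19 mm wide; open, the fingers measure 130 mm over their backs; the gripper's body (75 mm by 190 mm) begins 47 mm behind the grasp point.
Start: joints at [-1.438, 0.434, 0.025, 1.573, -0.012, 1.134, -0.075], TCP at [0.146, 0.608, 0.227] pointing down, gripper open.
Joint ranges: [-2.62, 2.62], [-0.44, 2.09], [-1.27, 1.32], [0.08, 2.57], [-1.32, 4.46], [0.12, 2], [-2.74, 2.74]. Speed limits (rad/s): [2.22, 2.22, 3.01, 3.01, 3.14, 3.14, 3.14].

## Interface

Orientations are given as a rotation vector (axis times angle).
In Python, from cell import * gives the robot as it stands.
- The arm moves only by the tool drive_tool, never from a script. Its argument "increments" is a list of rows, each an object of numbers: "grip": the gripper's target within -1 to 1 (shut at 1, half-way at 0, fully open at -1); "tx", "ty", "tz": the shift along the world's x, y, z normalised to -1 to 1, where 1 is 400 mm; "turn": the turn about the world's z normalised to -1 to 1, where 1 is 60 degrees. In form: [{"grip": .., "tx": .., "ty": .., "tz": .., "turn": ..}, ...]. A call has 1 to 20 rows; each row is the pose to reach, as a shift and turn from the pose measured when the call began; what a row does not reach only later rows make up. A row lasts 1/10 s, in which the tool goes at most 50 mm and 8.59 degrees, less where a joint would pass 70% of its speed; a pose out of reach is approached as far as the arm can. A call with a number of a shift or a turn outside -1 to 1 is refused whole. A call with a gripper value outside its range is refused whole. The fingers move at their own pace and stop on an object; "newtons" is the grip in N (left out, the last holds). Time passes only in rows, so rows that repeat a pose let the fingers close. It gives the time, the measured TCP pose, the force and the opening at its end, in the units of the state.
- observe(): the state, without advancing time (a new reading comes with each control period).
- get_image(name): name is "scene" or "top"; returns the picture (384x512x3 uint8, red, green, blue); there is no depth.
- camera_info(name): a dict with "fx", "fy", "cx", "cy" (pixels), "eye" and "rotation" of the camera in the world. Camera axes: x right, y down, z forward; pixel columns grow to the right and rows downward; lengths in m; the calibration is good to about 2 mm. A picture is of the moment at which its call begins. camera_info takes no time and is no camera call.
- sign_off(): hands the job in, once; it reports no verdict.
The state is a dict: "clock": time; "joints": joint angles; "dq": joint speeds; "joint_efforts": joint torques, N m; "position": TCP position; "ee_rot": TCP orientation; "force": force on the tool from outside, world axes, zero at the start; "ft_torque": the same for the moment, N m; "width": opening from 0.0 (shut) to 1.0 (fully open).
Only numpy, scipy, OpenCV 4.12 (cv2) and the standard library are available. Lean on these libraries where they do the work, as an engineer would, in place of code of your own. Each camera call takes 0.05 s, during which the arm holds its last target. There are 200 camera calls.

## Task

Complete the batch for its photo: set the two specimen pots that stand on the table into the two empty pockets of the tray, one in each, upright and fully down, and let go of them. Then draw the tall tube out of the rack, turn it so that it lies level and keep it raised over the middle of the tray, at least 15 cm above the table, and finish while still holding it there. Leave the two short tubes, the two pots already in the tray and the gel bottle where they are.

Things in the scene. Friction and masses are not known exactly. Their poses are not given: they have to be found in the camera images.
- pot_1_center (a point): One of the two specimen pots on the table to be put in the tray: white pot with a red screw lid, upright: 62 mm tall, body 44 mm diameter, lid 48 mm diameter and 16 mm tall (the top 16 mm); 40 to 90 g. The point is at its centre, 31 mm above its underside; z is the pot's axis, up. 
- pot_2_center (a point): The other specimen pot on the table to be put in the tray: white pot with a red screw lid, upright: 62 mm tall, body 44 mm diameter, lid 48 mm diameter and 16 mm tall (the top 16 mm); 40 to 90 g. The point is at its centre, 31 mm above its underside; z is the pot's axis, up. 
- place_a (a point): An empty square pocket of the tray, 54 mm wide, 18 mm deep; the point is the centre of the pocket's floor, 7 mm above the table. Pocket centres are 80 mm apart.
- place_b (a point): The other empty square pocket of the tray, 54 mm wide, 18 mm deep; the point is the centre of the pocket's floor, 7 mm above the table. Pocket centres are 80 mm apart.
- tray: Grey tray, fixed, 170 x 170 x 25 mm, with 2 x 2 square pockets 80 mm apart; at any yaw. Origin at the centre of its underside on the table, z up, x and y along its sides. Two neighbouring pockets are already filled.
- tube_center (a point): Tall sample tube standing upright in one of the rack's three holes: 120 mm long, white body 30 mm diameter tapered at the foot, red cap 34 mm diameter and 24 mm tall at its top; 35 to 70 g. The point is at the tube's centre, 60 mm above the foot and 48 mm below the middle of the cap; its z axis runs along the tube towards the cap. In the rack its foot is 5 mm above the table and its top 70 mm above the rack's top.
- rack: Bare metal rack, a fixed block 250 x 75 x 55 mm with three holes 33 mm square and 50 mm deep in a row along its x axis at -80, 0 and +80 mm, each holding a tube loosely. Origin at the centre of its underside, z up.
- short_1_center (a point): A short tube standing in the rack: 88 mm long, otherwise like the tall one, its top 38 mm above the rack's top; the point is at its centre, half-way along. Leave it in the rack.
- short_2_center (a point): The other short tube standing in the rack: 88 mm long, otherwise like the tall one, its top 38 mm above the rack's top; the point is at its centre, half-way along. Leave it in the rack.
- pot_3_center (a point): A pot already seated in the tray, to be left there: white pot with a red screw lid, upright: 62 mm tall, body 44 mm diameter, lid 48 mm diameter and 16 mm tall (the top 16 mm); 40 to 90 g. The point is at its centre, 31 mm above its underside; z is the pot's axis, up. 
- pot_4_center (a point): The other pot already seated in the tray, to be left there: white pot with a red screw lid, upright: 62 mm tall, body 44 mm diameter, lid 48 mm diameter and 16 mm tall (the top 16 mm); 40 to 90 g. The point is at its centre, 31 mm above its underside; z is the pot's axis, up. 
- gel: White pump bottle of hand gel, 60 mm diameter, 163 mm tall, standing beyond the tray; origin at the centre of its underside. Leave it alone. A fixed box of gloves, 75 mm high, lies beyond the tray too, to the right.
Not all that is in view belongs to the job. Leave any brown look-alike of the part that bears pot_2_center alone. Leave any grey or purple look-alike of the part that bears pot_1_center alone.

How it is judged:
By the outcome, as a careful person would: the job done as asked, in the order asked, and still so for the second after the job is handed in, while the arm keeps its last pose, push and grip.
It also fails if it takes over 59 s, if anything falls off the work surface, if the arm or the gripper's body presses on something with over 40 N, if the wrist force passes 120 N, or if a joint passes its speed limit or range.

## Working session

There is one attempt and no reset: what is moved stays moved. The work goes in short steps, Python scripts to look and compute and a tool call to move; the robot and the scene stay as the last step left them, time stands still between calls to the robot, and variables do not carry over. Pictures are saved under pics/ and viewed, about 8 in all and at most 12, crops included, and the job is handed in when it is done.

Besides the shell and the picture viewer there is one more tool, called after "Emit:" by a JSON object that holds its "op" and its "data", one argument or row to a line. drive_tool: Moves the arm, as the interface text tells. Its arguments: {"type":"object","properties":{"increments":{"type":"array","items":{"type":"object","properties":{"grip":{"type":"number"},"tx":{"type":"number"},"ty":{"type":"number"},"tz":{"type":"number"},"turn":{"type":"number"}}}},"newtons":{"type":"number"}},"required":["increments"]}

```bash
ls; mkdir -p pics
python3 - <<'E'
from cell import *
import cv2
s=observe(); print({k:s[k] for k in('clock','position','ee_rot','width','force')})
try: print(grip_point_offset)
except Exception as e: print(e)
for n in('scene','top'):
    im=get_image(n); cv2.imwrite(f'pics/{n}0.png',cv2.cvtColor(im,cv2.COLOR_RGB2BGR)); print(n,camera_info(n))
a=[cv2.imread(f'pics/{n}0.png') for n in('scene','top')]
cv2.imwrite('pics/both0.png',cv2.resize(a[0],(800,600)))
cv2.imwrite('pics/top0b.png',cv2.resize(a[1],(800,600)))
E
```

```text
pics
{'clock': 0.0, 'position': array([0.14594923, 0.60719275, 0.22595197]), 'ee_rot': array([-3.69603916e-01, -3.11973385e+00,  2.45780242e-03]), 'width': 0.994617917771091, 'force': array([-0.46415707,  0.29973398, -0.29849911])}
0.0188
scene {'fx': 445.7162753460681, 'fy': 445.7162753460681, 'cx': 250.94182467947743, 'cy': 186.17762831744108, 'eye': array([1.169087  , 0.53301982, 0.98956982]), 'rotation': array([-1.09386712, -2.45789733,  0.94832753])}
top {'fx': 409.29287557439187, 'fy': 409.29287557439187, 'cx': 255.02332347918016, 'cy': 189.52138173501422, 'eye': array([ 0.50292265, -0.03121645,  1.07183376]), 'rotation': array([-2.16270109,  2.21701827, -0.06504636])}
```

View pics/both0.png

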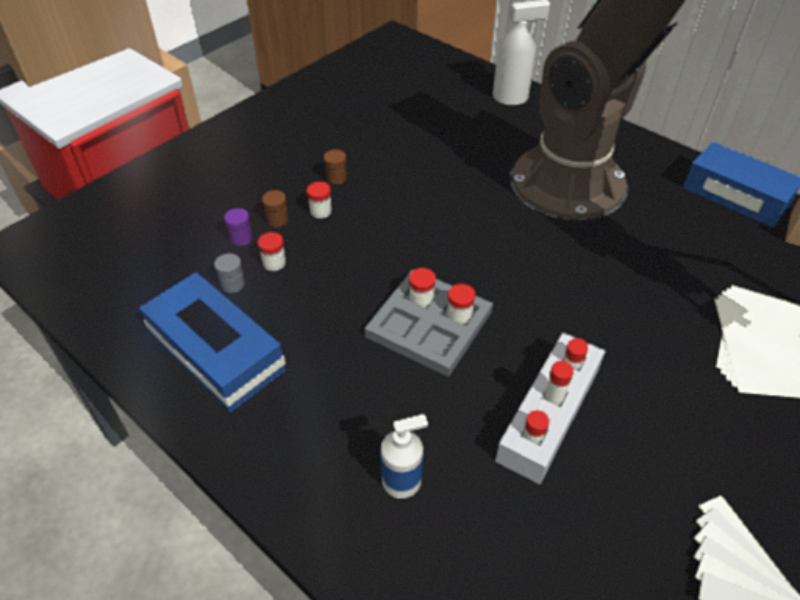

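View pics/top0b.png

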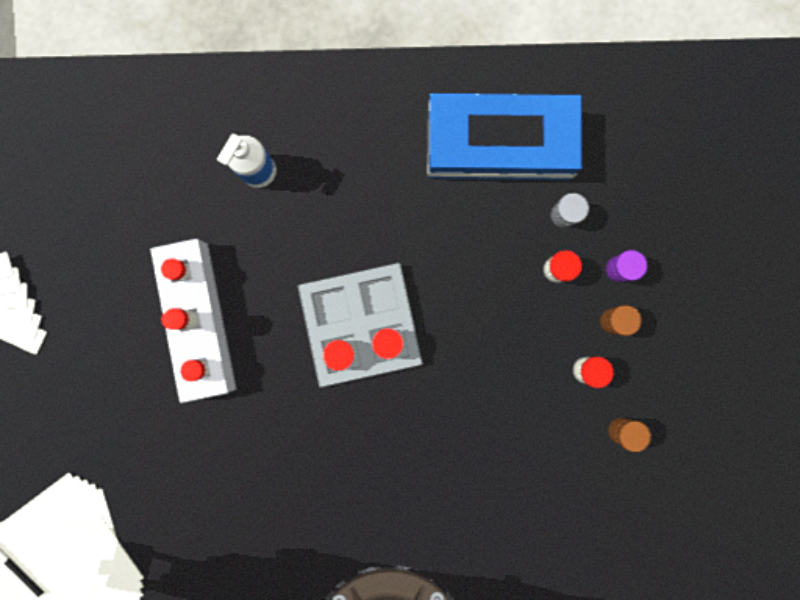

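Pixel notes (800×600 top view):
- **Pots to move:** the red-lidded pots at (566,266) and (597,372).
- **Could be mistaken for them:** tray pots (339,355) and (388,343), grey (572,209), purple (631,265), browns (626,320) and (634,436). The red tube caps in the rack are at (173,268), (175,318) and (192,370); the middle one looks tall.
- **Empty pockets:** (330,306) and (378,295).

```bash
cat > h.py <<'E'
import numpy as np, cv2
from scipy.spatial.transform import Rotation as R
from cell import *
def ray(n,u,v):
    c=camera_info(n); d=R.from_rotvec(c['rotation']).apply([(u-c['cx'])/c['fx'],(v-c['cy'])/c['fy'],1]); return c['eye'],d
def onplane(n,u,v,z):
    e,d=ray(n,u,v); return (e+d*(z-e[2])/d[2])[:2]
def proj(n,p):
    c=camera_info(n); q=R.from_rotvec(c['rotation']).inv().apply(np.array(p)-c['eye']); return q[:2]/q[2]*c['fx']+[c['cx'],c['cy']]
def reds(im):
    b=im.astype(int); m=((b[...,0]>130)&(b[...,1]<70)&(b[...,2]<70)).astype(np.uint8)
    n,l,s,c=cv2.connectedComponentsWithStats(m); return [(c[i],s[i]) for i in range(1,n) if s[i][4]>40],l
E
python3 - <<'E'
from h import *
im=cv2.imread('pics/top0.png')[...,::-1]; sc=cv2.imread('pics/scene0.png')[...,::-1]
for n,i in(('top',im),('scene',sc)):
    for c,s in reds(i)[0]:
        print(n,c.round(1),s[2:],*[(z,onplane(n,*c,z).round(4)) for z in (.062,.069,.093,.125)] if n=='top' else [(z,onplane(n,*c,z).round(4)) for z in (.058,.065,.085,.117)])
g=cv2.cvtColor(im,cv2.COLOR_RGB2HSV)
for nm,roi,lo,z in(('tray',(185,160,285,255),(0,0,75),.025),('rack',(90,145,160,265),(0,0,170),.055)):
    x0,y0,x1,y1=roi; m=np.zeros(g.shape[:2],np.uint8)
    m[y0:y1,x0:x1]=((g[...,2]>lo[2]))[y0:y1,x0:x1]
    cs,_=cv2.findContours(m,cv2.RETR_EXTERNAL,cv2.CHAIN_APPROX_NONE); c=max(cs,key=cv2.contourArea)
    h=cv2.convexHull(c)[:,0]
    w=np.array([onplane('top',*p,z) for p in h],np.float32)
    r=cv2.minAreaRect(w); print(nm,r,cv2.boxPoints(r).round(4).tolist())
crop=np.hstack([cv2.resize(im[120:300,335:440],(350,600),interpolation=2),cv2.resize(sc[200:320,300:400],(450,600),interpolation=2)]); cv2.imwrite('pics/crop1.png',crop[...,::-1])
E
```

```text
top [361.7 169.6] [ 20  20 317] (0.062, array([ 0.607 , -0.2962])) (0.069, array([ 0.6063, -0.2943])) (0.093, array([ 0.6038, -0.288 ])) (0.125, array([ 0.6005, -0.2796]))
top [110.7 171.5] [ 15  13 111] (0.062, array([0.6178, 0.3261])) (0.069, array([0.617 , 0.3236])) (0.093, array([0.6143, 0.3151])) (0.125, array([0.6107, 0.3038]))
top [112.2 203.9] [ 16  13 116] (0.062, array([0.5374, 0.3226])) (0.069, array([0.5372, 0.3202])) (0.093, array([0.5364, 0.3118])) (0.125, array([0.5353, 0.3006]))
top [247.6 219.5] [ 18  18 260] (0.062, array([ 0.4908, -0.0107])) (0.069, array([ 0.4909, -0.0109])) (0.093, array([ 0.4912, -0.0114])) (0.125, array([ 0.4916, -0.012 ]))
top [216.4 227. ] [ 18  19 272] (0.062, array([0.4744, 0.0665])) (0.069, array([0.4746, 0.0658])) (0.093, array([0.4752, 0.0635])) (0.125, array([0.4761, 0.0604]))
top [382.  237.7] [ 21  20 326] (0.062, array([ 0.4381, -0.3391])) (0.069, array([ 0.4386, -0.337 ])) (0.093, array([ 0.4401, -0.3296])) (0.125, array([ 0.4422, -0.3199]))
top [123.  236.7] [ 15  12 124] (0.062, array([0.4562, 0.2964])) (0.069, array([0.4565, 0.29
[... 1472 characters left out ...]
058, array([0.5997, 0.3149])) (0.065, array([0.604 , 0.3166])) (0.085, array([0.6162, 0.3212])) (0.117, array([0.6357, 0.3287]))
tray ((0.5223836898803711, 0.035120561718940735), (0.17285089194774628, 0.17380943894386292), 11.043519973754883) [[0.42089998722076416, 0.1039000004529953], [0.45419999957084656, -0.06669999659061432], [0.6238999962806702, -0.03359999880194664], [0.5906000137329102, 0.13699999451637268]]
rack ((0.5358598828315735, 0.306094765663147), (0.2512425184249878, 0.08137586712837219), 10.66996955871582) [[0.4049000144004822, 0.32280001044273376], [0.41990000009536743, 0.24289999902248383], [0.6668000221252441, 0.28940001130104065], [0.6517999768257141, 0.3693000078201294]]
```

View pics/crop1.png

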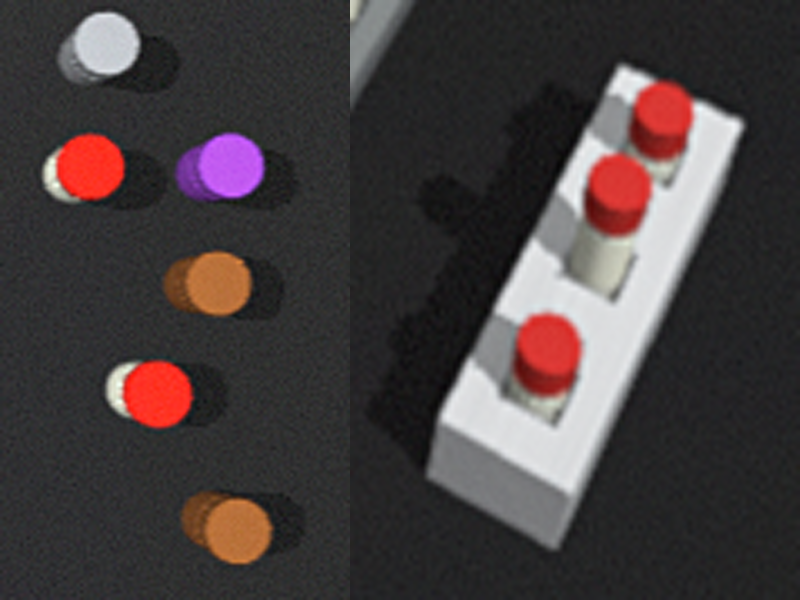

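The close crop confirms the choice. The two red-lidded pots stand clear of the grey, purple and brown look-alikes, and the middle tube is the tall one. Moving now.

Emit:
{"op": "drive_tool", "data": {
  "increments": [
    {"tx": 0.58,"ty": -1,"tz": 0,"turn": -0.92,"grip": -0.35},
    {"tx": 0.58,"ty": -1,"tz": 0,"turn": -0.92,"grip": -0.35},
    {"tx": 0.58,"ty": -1,"tz": 0,"turn": -0.92,"grip": -0.35},
    {"tx": 0.58,"ty": -1,"tz": 0,"turn": -0.92,"grip": -0.35},
    {"tx": 0.58,"ty": -1,"tz": 0,"turn": -0.92,"grip": -0.35},
    {"tx": 0.58,"ty": -1,"tz": 0,"turn": -0.92,"grip": -0.35},
    {"tx": 0.58,"ty": -1,"tz": 0,"turn": -0.92,"grip": -0.35},
    {"tx": 0.58,"ty": -1,"tz": 0,"turn": -0.92,"grip": -0.35},
    {"tx": 0.58,"ty": -1,"tz": 0,"turn": -0.92,"grip": -0.35},
    {"tx": 0.58,"ty": -1,"tz": 0,"turn": -0.92,"grip": -0.35}
  ],
  "newtons": 20
}}

```text
clock: 1.1
position: [0.3799, 0.2021, 0.2261]
ee_rot: [1.781, 2.587, -0.003]
force: [-0.4, -0.2, -0.4]
width: 0.674
```

Emit:
{"op": "drive_tool", "data": {
  "increments": [
    {"tx": 0.5,"ty": -1,"tz": -0.1,"turn": -0.93},
    {"tx": 0.5,"ty": -1,"tz": -0.1,"turn": -0.93},
    {"tx": 0.5,"ty": -1,"tz": -0.1,"turn": -0.93},
    {"tx": 0.5,"ty": -1,"tz": -0.1,"turn": -0.93},
    {"tx": 0.5,"ty": -1,"tz": -0.1,"turn": -0.93},
    {"tx": 0.5,"ty": -1,"tz": -0.1,"turn": -0.93},
    {"tx": 0.5,"ty": -1,"tz": -0.1,"turn": -0.93},
    {"tx": 0.5,"ty": -1,"tz": -0.1,"turn": -0.93},
    {"tx": 0.5,"ty": -1,"tz": -0.1,"turn": -0.93},
    {"tx": 0.5,"ty": -1,"tz": -0.1,"turn": -0.93}
  ]
}}

```text
invalid input
```

Emit:
{"op": "drive_tool", "data": {
  "increments": [
    {"tx": 0.5,"ty": -1,"tz": -0.1,"turn": -0.93,"grip": -0.35},
    {"tx": 0.5,"ty": -1,"tz": -0.1,"turn": -0.93,"grip": -0.35},
    {"tx": 0.5,"ty": -1,"tz": -0.1,"turn": -0.93,"grip": -0.35},
    {"tx": 0.5,"ty": -1,"tz": -0.1,"turn": -0.93,"grip": -0.35},
    {"tx": 0.5,"ty": -1,"tz": -0.1,"turn": -0.93,"grip": -0.35},
    {"tx": 0.5,"ty": -1,"tz": -0.1,"turn": -0.93,"grip": -0.35},
    {"tx": 0.5,"ty": -1,"tz": -0.1,"turn": -0.93,"grip": -0.35},
    {"tx": 0.5,"ty": -1,"tz": -0.1,"turn": -0.93,"grip": -0.35},
    {"tx": 0.5,"ty": -1,"tz": -0.1,"turn": -0.93,"grip": -0.35},
    {"tx": 0.5,"ty": -1,"tz": -0.1,"turn": -0.93,"grip": -0.35}
  ]
}}

```text
clock: 2.1
position: [0.58, -0.2053, 0.1854]
ee_rot: [2.788, 1.442, -0.007]
force: [-0.3, -0.3, -0.8]
width: 0.673
```

Emit:
{"op": "drive_tool", "data": {
  "increments": [
    {"tx": 0.069,"ty": -0.226,"tz": -0.1,"turn": 0,"grip": -0.35},
    {"tx": 0.069,"ty": -0.226,"tz": -0.15,"turn": 0,"grip": -0.35},
    {"tx": 0.069,"ty": -0.226,"tz": -0.17,"turn": 0,"grip": -0.35},
    {"tx": 0.069,"ty": -0.226,"tz": -0.2,"turn": 0,"grip": -0.35},
    {"tx": 0.069,"ty": -0.226,"tz": -0.28,"turn": 0,"grip": -0.35},
    {"tx": 0.069,"ty": -0.226,"tz": -0.35,"turn": 0,"grip": -0.35},
    {"tx": 0.069,"ty": -0.226,"tz": -0.373,"turn": 0,"grip": -0.35},
    {"tx": 0.069,"ty": -0.226,"tz": -0.373,"turn": 0,"grip": -0.35},
    {"tx": 0.069,"ty": -0.226,"tz": -0.373,"turn": 0,"grip": 1},
    {"tx": 0.069,"ty": -0.226,"tz": -0.373,"turn": 0,"grip": 1},
    {"tx": 0.069,"ty": -0.226,"tz": -0.373,"turn": 0,"grip": 1},
    {"tx": 0.069,"ty": -0.226,"tz": -0.373,"turn": 0,"grip": 1},
    {"tx": 0.069,"ty": -0.226,"tz": -0.373,"turn": 0,"grip": 1}
  ]
}}

```text
clock: 3.4
position: [0.6086, -0.296, 0.0378]
ee_rot: [2.786, 1.441, -0.004]
force: [-0.9, 0.8, 7.0]
width: 0.517
```

Emit:
{"op": "drive_tool", "data": {
  "increments": [
    {"tx": 0,"ty": 0,"tz": 0.1,"turn": 0,"grip": 1},
    {"tx": 0,"ty": 0,"tz": 0.22,"turn": 0,"grip": 1},
    {"tx": 0,"ty": 0.05,"tz": 0.25,"turn": 0,"grip": 1},
    {"tx": -0.03,"ty": 0.15,"tz": 0.25,"turn": 0,"grip": 1},
    {"tx": -0.05,"ty": 0.27,"tz": 0.25,"turn": 0,"grip": 1},
    {"tx": -0.07,"ty": 0.39,"tz": 0.25,"turn": 0,"grip": 1},
    {"tx": -0.08,"ty": 0.5,"tz": 0.25,"turn": 0,"grip": 1},
    {"tx": -0.09,"ty": 0.6,"tz": 0.25,"turn": 0,"grip": 1},
    {"tx": -0.098,"ty": 0.7,"tz": 0.25,"turn": 0,"grip": 1},
    {"tx": -0.098,"ty": 0.75,"tz": 0.25,"turn": 0,"grip": 1},
    {"tx": -0.098,"ty": 0.75,"tz": 0.25,"turn": 0,"grip": 1},
    {"tx": -0.098,"ty": 0.75,"tz": 0.25,"turn": 0,"grip": 1}
  ]
}}

```text
clock: 4.6
position: [0.5695, 0.004, 0.1383]
ee_rot: [2.785, 1.442, -0.003]
force: [-0.7, -0.7, -0.3]
width: 0.515
```

Run:
```python
from h import *
t=get_image('top'); s=get_image('scene'); o=observe(); print(o['position'],o['width'],o['force'])
print('B proj',proj('top',[.5693,.0039,.007]),proj('scene',[.5693,.0039,.007]))
p=o['position']; print('pot bottom xy scene',proj('scene',[p[0],p[1],p[2]-.035]))
cv2.imwrite('pics/c2.png',np.hstack([cv2.resize(t[130:270,170:310],(400,400)),cv2.resize(s[100:260,200:360],(400,400))])[...,::-1])
```

```text
[0.56947318 0.00244172 0.13826621] 0.5176910897140472 [-0.45350933 -1.33466965 -0.93235887]
B proj [241.73942802 189.18794628] [255.75147876 209.12143579]
pot bottom xy scene [255.44276055 186.16711348]
```

View pics/c2.png

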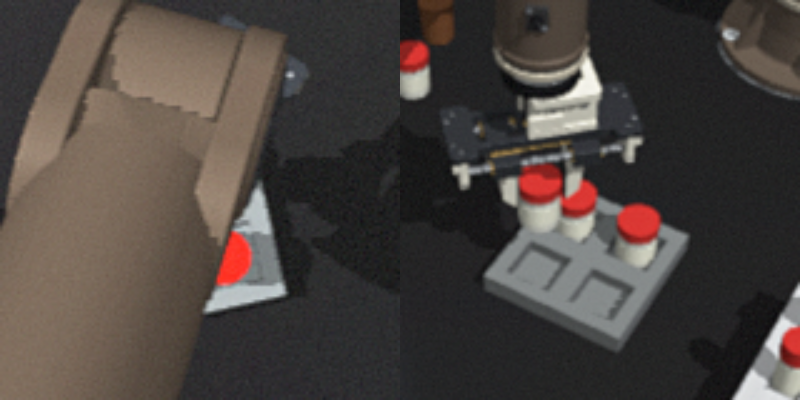

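Emit:
{"op": "drive_tool", "data": {
  "increments": [
    {"tx": 0,"ty": 0.003,"tz": -0.08,"turn": 0,"grip": 1},
    {"tx": 0,"ty": 0.003,"tz": -0.15,"turn": 0,"grip": 1},
    {"tx": 0,"ty": 0.003,"tz": -0.18,"turn": 0,"grip": 1},
    {"tx": 0,"ty": 0.003,"tz": -0.2,"turn": 0,"grip": 1},
    {"tx": 0,"ty": 0.003,"tz": -0.22,"turn": 0,"grip": 1},
    {"tx": 0,"ty": 0.003,"tz": -0.234,"turn": 0,"grip": 1},
    {"tx": 0,"ty": 0.003,"tz": -0.234,"turn": 0,"grip": 1},
    {"tx": 0,"ty": 0.003,"tz": -0.234,"turn": 0,"grip": 1}
  ]
}}

```text
clock: 5.5
position: [0.5699, 0.0036, 0.0451]
ee_rot: [2.786, 1.438, -0.002]
force: [-0.6, 0.1, -0.4]
width: 0.512
```

Emit:
{"op": "drive_tool", "data": {
  "increments": [
    {"tx": 0,"ty": 0,"tz": -0.002,"turn": 0,"grip": 1},
    {"tx": 0,"ty": 0,"tz": -0.002,"turn": 0,"grip": -0.35},
    {"tx": 0,"ty": 0,"tz": -0.002,"turn": 0,"grip": -0.35},
    {"tx": 0,"ty": 0,"tz": -0.002,"turn": 0,"grip": -0.35},
    {"tx": 0,"ty": 0,"tz": 0.1,"turn": 0,"grip": -0.35},
    {"tx": 0,"ty": 0,"tz": 0.2,"turn": 0,"grip": -0.35},
    {"tx": -0.03,"ty": -0.1,"tz": 0.22,"turn": -0.1,"grip": -0.35},
    {"tx": -0.07,"ty": -0.2,"tz": 0.22,"turn": -0.2,"grip": -0.35},
    {"tx": -0.12,"ty": -0.32,"tz": 0.22,"turn": -0.4,"grip": -0.35},
    {"tx": -0.17,"ty": -0.44,"tz": 0.22,"turn": -0.4,"grip": -0.35},
    {"tx": -0.22,"ty": -0.55,"tz": 0.22,"turn": -0.4,"grip": -0.35},
    {"tx": -0.27,"ty": -0.66,"tz": 0.22,"turn": -0.4,"grip": -0.35},
    {"tx": -0.3,"ty": -0.76,"tz": 0.22,"turn": -0.4,"grip": -0.35},
    {"tx": -0.328,"ty": -0.85,"tz": 0.22,"turn": -0.4,"grip": -0.35},
    {"tx": -0.328,"ty": -0.8565,"tz": 0.2,"turn": -0.4,"grip": -0.35},
    {"tx": -0.328,"ty": -0.8565,"tz": 0.2,"turn": -0.4,"grip": -0.35}
  ]
}}

```text
clock: 7.1
position: [0.4377, -0.3396, 0.1244]
ee_rot: [3.027, 0.824, -0.005]
force: [-0.4, 1.4, -0.4]
width: 0.675
```

Run:
```python
from h import *
t=get_image('top'); s=get_image('scene'); o=observe(); print(o['position'],o['width'],o['force'])
for n,i,z in(('top',t,.069),('scene',s,.065)):
    for c,st in reds(i)[0]:
        print(n,c.round(1),st[2:],onplane(n,*c,z).round(4),onplane(n,*c,z-.007).round(4))
```

```text
[ 0.43898391 -0.33775367  0.12475207] 0.6727211751055611 [ 0.00294783  0.06281873 -0.34839048]
top [109.9 171.7] [ 13  13 134] [0.6166 0.3255] [0.6174 0.328 ]
top [241.4 188.1] [ 20  19 287] [0.5682 0.0026] [0.5687 0.0028]
top [110.7 203.8] [ 16  13 159] [0.5374 0.3239] [0.5377 0.3263]
top [247.7 219.5] [ 19  19 281] [ 0.4908 -0.011 ] [ 0.4907 -0.0108]
top [216.4 226.9] [ 19  19 286] [0.4747 0.0658] [0.4745 0.0664]
top [379.5 233.1] [ 18  11 122] [ 0.4498 -0.3314] [ 0.4495 -0.3335]
top [122.3 236.7] [ 14  13 139] [0.4565 0.2958] [0.4562 0.2981]
scene [112.2  68. ] [ 24  26 132] [ 0.4581 -0.8037] [ 0.4527 -0.8138]
scene [74.8 94.1] [  75   52 1265] [ 0.6401 -0.7686] [ 0.6361 -0.7784]
scene [203.6 121.6] [ 15  13 144] [ 0.4461 -0.3308] [ 0.4406 -0.3373]
scene [270.2 178.3] [ 17  16 196] [ 0.4932 -0.0092] [ 0.4881 -0.0133]
scene [295.4 188.8] [ 17  15 199] [0.4767 0.0686] [0.4714 0.0651]
scene [255.4 196.5] [ 17  16 203] [0.572  0.0047] [0.5675 0.0007]
scene [369.5 222.9] [ 13  16 131] [0.4416 0.2857] [0.436  0.2838]
scene [359.7 238. ] [ 13  16 139] [0.4994 0.2929] [0.4943 0.2911]
scene [344. 270.] [ 14  16 154] [0.6037 0.3164] [0.5995 0.3148]
```

Emit:
{"op": "drive_tool", "data": {
  "increments": [
    {"tx": 0,"ty": 0,"tz": -0.08,"turn": 0,"grip": -0.35},
    {"tx": 0,"ty": 0,"tz": -0.17,"turn": 0,"grip": -0.35},
    {"tx": 0,"ty": 0,"tz": -0.218,"turn": 0,"grip": -0.35},
    {"tx": 0,"ty": 0,"tz": -0.218,"turn": 0,"grip": -0.35},
    {"tx": 0,"ty": 0,"tz": -0.218,"turn": 0,"grip": 1},
    {"tx": 0,"ty": 0,"tz": -0.218,"turn": 0,"grip": 1},
    {"tx": 0,"ty": 0,"tz": -0.218,"turn": 0,"grip": 1},
    {"tx": 0,"ty": 0,"tz": -0.218,"turn": 0,"grip": 1},
    {"tx": 0,"ty": 0,"tz": -0.218,"turn": 0,"grip": 1}
  ]
}}

```text
clock: 8.1
position: [0.44, -0.3381, 0.0388]
ee_rot: [3.024, 0.829, -0.001]
force: [0.5, 1.3, 7.8]
width: 0.516
```

Emit:
{"op": "drive_tool", "data": {
  "increments": [
    {"tx": 0,"ty": 0,"tz": 0.1,"turn": 0,"grip": 1},
    {"tx": 0,"ty": 0,"tz": 0.2,"turn": 0,"grip": 1},
    {"tx": 0.02,"ty": 0.06,"tz": 0.27,"turn": 0.1,"grip": 1},
    {"tx": 0.05,"ty": 0.15,"tz": 0.27,"turn": 0.2,"grip": 1},
    {"tx": 0.08,"ty": 0.27,"tz": 0.27,"turn": 0.3,"grip": 1},
    {"tx": 0.12,"ty": 0.39,"tz": 0.27,"turn": 0.4,"grip": 1},
    {"tx": 0.16,"ty": 0.5,"tz": 0.27,"turn": 0.4,"grip": 1},
    {"tx": 0.2,"ty": 0.61,"tz": 0.27,"turn": 0.4,"grip": 1},
    {"tx": 0.23,"ty": 0.72,"tz": 0.27,"turn": 0.4,"grip": 1},
    {"tx": 0.26,"ty": 0.83,"tz": 0.27,"turn": 0.4,"grip": 1},
    {"tx": 0.28,"ty": 0.94,"tz": 0.27,"turn": 0.4,"grip": 1},
    {"tx": 0.284,"ty": 1,"tz": 0.27,"turn": 0.4,"grip": 1},
    {"tx": 0.284,"ty": 1,"tz": 0.27,"turn": 0.4,"grip": 1}
  ]
}}

```text
clock: 9.4
position: [0.5537, 0.067, 0.1466]
ee_rot: [2.782, 1.45, 0.001]
force: [1.4, -0.1, -0.3]
width: 0.515
```

Emit:
{"op": "drive_tool", "data": {
  "increments": [
    {"tx": 0,"ty": 0.037,"tz": -0.03,"turn": 0,"grip": 1},
    {"tx": 0,"ty": 0.037,"tz": -0.1,"turn": 0,"grip": 1},
    {"tx": 0,"ty": 0.037,"tz": -0.16,"turn": 0,"grip": 1},
    {"tx": 0,"ty": 0.037,"tz": -0.2,"turn": 0,"grip": 1},
    {"tx": 0,"ty": 0.037,"tz": -0.23,"turn": 0,"grip": 1},
    {"tx": 0,"ty": 0.037,"tz": -0.252,"turn": 0,"grip": 1},
    {"tx": 0,"ty": 0.037,"tz": -0.254,"turn": 0,"grip": 1},
    {"tx": 0,"ty": 0.037,"tz": -0.254,"turn": 0,"grip": 1},
    {"tx": 0,"ty": 0.037,"tz": -0.254,"turn": 0,"grip": 1}
  ]
}}

```text
clock: 10.3
position: [0.554, 0.0817, 0.0453]
ee_rot: [2.782, 1.45, 0.003]
force: [-0.6, -0.2, -1.5]
width: 0.516
```

Emit:
{"op": "drive_tool", "data": {
  "increments": [
    {"tx": 0,"ty": 0,"tz": 0,"turn": 0,"grip": -0.35},
    {"tx": 0,"ty": 0,"tz": 0,"turn": 0,"grip": -0.35},
    {"tx": 0,"ty": 0,"tz": 0,"turn": 0,"grip": -0.35},
    {"tx": 0,"ty": 0,"tz": 0.1,"turn": 0,"grip": -0.35},
    {"tx": 0,"ty": 0,"tz": 0.2,"turn": 0,"grip": -0.35},
    {"tx": 0,"ty": 0,"tz": 0.32,"turn": 0,"grip": -0.35},
    {"tx": 0,"ty": 0,"tz": 0.42,"turn": 0.1,"grip": -0.35},
    {"tx": -0.3,"ty": 0.06,"tz": 0.5,"turn": 0.2,"grip": -0.35},
    {"tx": -0.5,"ty": 0.3,"tz": 0.5,"turn": 0.4,"grip": -0.35},
    {"tx": -0.6,"ty": 0.5,"tz": 0.5,"turn": 0.6,"grip": -0.35},
    {"tx": -0.6,"ty": 0.5,"tz": 0.5,"turn": 0.765,"grip": -0.35},
    {"tx": -0.6,"ty": 0.5,"tz": 0.5,"turn": 0.765,"grip": -0.35},
    {"tx": -0.6,"ty": 0.5,"tz": 0.5,"turn": 0.765,"grip": -0.35},
    {"tx": -0.6,"ty": 0.5,"tz": 0.5,"turn": 0.765,"grip": -0.35}
  ]
}}

```text
clock: 11.7
position: [0.3107, 0.2846, 0.2457]
ee_rot: [1.992, 2.427, 0.006]
force: [0.0, -0.1, 0.5]
width: 0.676
```

Run:
```python
from h import *
t=get_image('top'); s=get_image('scene'); o=observe(); print(o['position'],o['ee_rot'],o['joints'].round(2),o['width'])
for n,i,z in(('top',t,.069),('scene',s,.065)):
    for c,st in reds(i)[0]:
        print(n,c.round(1),st[2:],onplane(n,*c,z).round(4),onplane(n,*c,z+.053).round(4))
cv2.imwrite('pics/c3.png',np.hstack([cv2.resize(t[110:270,80:280],(400,320)),cv2.resize(s[150:310,230:430],(400,320))])[...,::-1])
```

```text
[0.31156649 0.2842642  0.24557692] [1.99085609 2.42753031 0.00597993] [-1.31  0.06  0.48  2.04 -0.03  1.05 -0.62] 0.6757772737820463
top [112.1 171.8] [14 13 91] [0.6163 0.3202] [0.6103 0.3016]
top [241.5 188. ] [ 18  19 267] [0.5683 0.0023] [0.5649 0.0006]
top [210.6 195.6] [ 19  18 264] [0.5515 0.0787] [0.549  0.0729]
top [114.4 203.5] [14 13 82] [0.538  0.3147] [0.5362 0.2965]
top [247.7 219.5] [ 18  18 259] [ 0.4908 -0.0109] [ 0.4915 -0.012 ]
top [216.4 226.9] [ 18  19 269] [0.4748 0.0659] [0.4763 0.0608]
top [123.6 236.7] [ 15  12 116] [0.4566 0.2926] [0.459  0.2755]
scene [112.3  67.9] [ 22  26 132] [ 0.4574 -0.804 ] [ 0.4982 -0.7273]
scene [74.6 94.1] [  75   52 1260] [ 0.6408 -0.7687] [ 0.671  -0.6941]
scene [270.2 178.3] [ 17  16 196] [ 0.4932 -0.0092] [0.532  0.0219]
scene [295.4 188.7] [ 17  15 200] [0.4767 0.0685] [0.5163 0.0951]
scene [255.4 196.5] [ 17  16 203] [0.572  0.0047] [0.6062 0.035 ]
scene [281.  207.3] [ 18  16 210] [0.5548 0.0814] [0.59   0.1073]
scene [369.5 222.9] [ 13  16 132] [0.4417 0.2859] [0.4834 0.3   ]
scene [359.6 238. ] [ 13  16 141] [0.4996 0.293 ] [0.538  0.3068]
scene [344. 270.] [ 14  16 155] [0.6038 0.3164] [0.6362 0.3288]
```

View pics/c3.png

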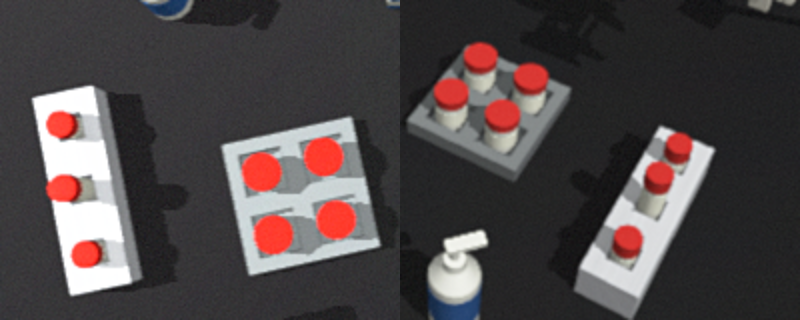

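The frame shows all four pots seated in the tray: top centres (0.568,0.002), (0.552,0.079), (0.491,-0.011), (0.475,0.066). The rack is untouched, with the tall tube at about (0.536,0.302). Next is the tube.

Emit:
{"op": "drive_tool", "data": {
  "increments": [
    {"tx": 0.1,"ty": 0.01,"tz": 0,"turn": -0.012,"grip": -0.35},
    {"tx": 0.2,"ty": 0.02,"tz": 0,"turn": -0.012,"grip": -0.35},
    {"tx": 0.32,"ty": 0.03,"tz": 0,"turn": -0.012,"grip": -0.35},
    {"tx": 0.43,"ty": 0.04,"tz": -0.03,"turn": -0.012,"grip": -0.35},
    {"tx": 0.53,"ty": 0.044,"tz": -0.06,"turn": -0.012,"grip": -0.35},
    {"tx": 0.562,"ty": 0.044,"tz": -0.1,"turn": -0.012,"grip": -0.35},
    {"tx": 0.562,"ty": 0.044,"tz": -0.15,"turn": -0.012,"grip": -0.35},
    {"tx": 0.562,"ty": 0.044,"tz": -0.22,"turn": -0.012,"grip": -0.35},
    {"tx": 0.562,"ty": 0.044,"tz": -0.3,"turn": -0.012,"grip": -0.35},
    {"tx": 0.562,"ty": 0.044,"tz": -0.35,"turn": -0.012,"grip": -0.35},
    {"tx": 0.562,"ty": 0.044,"tz": -0.379,"turn": -0.012,"grip": -0.35},
    {"tx": 0.562,"ty": 0.044,"tz": -0.379,"turn": -0.012,"grip": -0.35},
    {"tx": 0.562,"ty": 0.044,"tz": -0.379,"turn": -0.012,"grip": 1},
    {"tx": 0.562,"ty": 0.044,"tz": -0.379,"turn": -0.012,"grip": 1},
    {"tx": 0.562,"ty": 0.044,"tz": -0.379,"turn": -0.012,"grip": 1},
    {"tx": 0.562,"ty": 0.044,"tz": -0.379,"turn": -0.012,"grip": 1},
    {"tx": 0.562,"ty": 0.044,"tz": -0.379,"turn": -0.012,"grip": 1},
    {"tx": 0.562,"ty": 0.044,"tz": -0.379,"turn": -0.012,"grip": 1}
  ]
}}

```text
clock: 13.6
position: [0.5368, 0.3022, 0.0946]
ee_rot: [2.006, 2.415, 0.008]
force: [-1.4, 0.7, 5.2]
width: 0.364
```

Emit:
{"op": "drive_tool", "data": {
  "increments": [
    {"tx": 0,"ty": 0,"tz": 0.03,"turn": 0,"grip": 1},
    {"tx": 0,"ty": 0,"tz": 0.06,"turn": 0,"grip": 1},
    {"tx": 0,"ty": 0,"tz": 0.085,"turn": 0,"grip": 1},
    {"tx": 0,"ty": 0,"tz": 0.1,"turn": 0,"grip": 1},
    {"tx": 0,"ty": 0,"tz": 0.1,"turn": 0,"grip": 1}
  ]
}}

```text
clock: 14.1
position: [0.5373, 0.3025, 0.1359]
ee_rot: [2.005, 2.415, 0.011]
force: [-0.2, -0.4, -0.9]
width: 0.361
```

Emit:
{"op": "drive_tool", "data": {
  "increments": [
    {"tx": 0,"ty": 0,"tz": 0,"turn": 0,"grip": 1},
    {"tx": 0.005,"ty": -0.025,"tz": 0,"turn": 0,"grip": 1},
    {"tx": 0.009,"ty": -0.05,"tz": 0,"turn": 0,"grip": 1},
    {"tx": 0.014,"ty": -0.074,"tz": 0,"turn": 0,"grip": 1},
    {"tx": 0.019,"ty": -0.1,"tz": -0.01,"turn": 0,"grip": 1},
    {"tx": 0.023,"ty": -0.124,"tz": -0.02,"turn": 0,"grip": 1},
    {"tx": 0.028,"ty": -0.15,"tz": -0.03,"turn": 0,"grip": 1},
    {"tx": 0.028,"ty": -0.15,"tz": -0.035,"turn": 0,"grip": 1}
  ],
  "newtons": 8
}}

```text
clock: 14.9
position: [0.5488, 0.24, 0.1214]
ee_rot: [2.008, 2.412, 0.009]
force: [0.7, -0.4, 0.4]
width: 0.363
```

Run:
```python
from h import *
s=get_image('scene'); o=observe(); print(o['position'],o['force'],o['width'])
cv2.imwrite('pics/c4.png',cv2.resize(s[130:310,270:450],(500,500))[...,::-1])
```

```text
[0.54850894 0.24121578 0.1212342 ] [-0.1419421   0.93563595  0.5285266 ] 0.3672294321393799
```

View pics/c4.png

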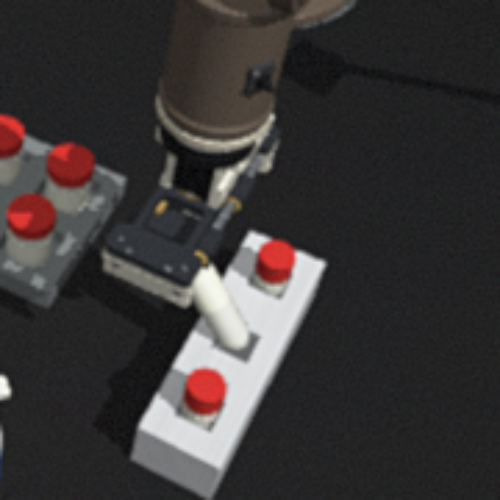

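Emit:
{"op": "drive_tool", "data": {
  "increments": [
    {"tx": 0,"ty": -0.005,"tz": -0.025,"turn": 0,"grip": 1},
    {"tx": 0,"ty": -0.005,"tz": -0.05,"turn": 0,"grip": 1},
    {"tx": 0,"ty": -0.005,"tz": -0.075,"turn": 0,"grip": 1},
    {"tx": 0,"ty": -0.005,"tz": -0.1,"turn": 0,"grip": 1},
    {"tx": 0,"ty": -0.005,"tz": -0.12,"turn": 0,"grip": 1},
    {"tx": 0,"ty": -0.005,"tz": -0.13,"turn": 0,"grip": 1}
  ]
}}

```text
clock: 15.55
position: [0.5491, 0.2366, 0.0682]
ee_rot: [2.008, 2.409, 0.006]
force: [1.9, -8.4, 6.1]
width: 0.364
```

Emit:
{"op": "drive_tool", "data": {
  "increments": [
    {"tx": 0,"ty": -0.005,"tz": -0.015,"turn": 0,"grip": 1},
    {"tx": 0,"ty": -0.005,"tz": -0.03,"turn": 0,"grip": 1},
    {"tx": 0,"ty": -0.005,"tz": -0.04,"turn": 0,"grip": 1},
    {"tx": 0,"ty": -0.005,"tz": -0.043,"turn": 0,"grip": 1}
  ]
}}

```text
clock: 15.95
position: [0.5494, 0.2318, 0.0501]
ee_rot: [2.009, 2.406, 0.002]
force: [1.3, -8.3, 4.0]
width: 0.362
```

Run:
```python
from h import *
s=get_image('scene'); o=observe(); print(o['position'],o['force'],o['width'])
cv2.imwrite('pics/c5.png',cv2.resize(s[170:310,290:430],(500,500))[...,::-1])
```

```text
[0.549412   0.23185655 0.05005929] [ 1.0069885  -8.63288076  3.36296249] 0.36188798452445087
```

View pics/c5.png

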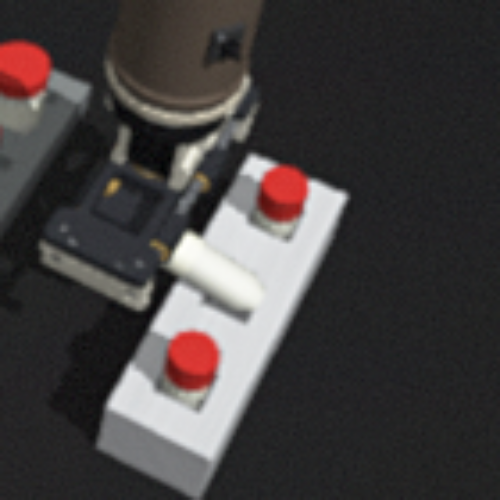

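Run:
```python
from h import *
p=observe()['position']; g=p+[0,0,.0188]
u=np.array([-.185,.983,0])
for L in(.108,):
  for a in (-40,-30,-20,-10,0,10,20):
    r=np.radians(a); print(a,[proj('scene',g+L*(u*np.cos(r)+[0,0,np.sin(r)])).round(1),proj('scene',g+.04*(u*np.cos(r)+[0,0,np.sin(r)])).round(1)])
```

```text
-40 [array([354.5, 265.4]), array([338.2, 246.9])]
-30 [array([359.4, 264. ]), array([340. , 246.3])]
-20 [array([363.6, 261.7]), array([341.4, 245.4])]
-10 [array([366.8, 258.6]), array([342.5, 244.2])]
0 [array([368.9, 254.7]), array([343.1, 242.7])]
10 [array([369.8, 250. ]), array([343.3, 241. ])]
20 [array([369.3, 244.9]), array([343. , 239.1])]
```

Emit:
{"op": "drive_tool", "data": {
  "increments": [
    {"tx": 0,"ty": 0,"tz": 0,"turn": 0,"grip": 1},
    {"tx": 0,"ty": 0,"tz": 0.03,"turn": 0,"grip": 1},
    {"tx": 0,"ty": 0,"tz": 0.08,"turn": 0,"grip": 1},
    {"tx": 0,"ty": 0,"tz": 0.15,"turn": 0,"grip": 1},
    {"tx": 0,"ty": 0,"tz": 0.25,"turn": 0,"grip": 1},
    {"tx": 0,"ty": 0,"tz": 0.35,"turn": 0,"grip": 1},
    {"tx": 0,"ty": 0,"tz": 0.35,"turn": 0,"grip": 1},
    {"tx": 0,"ty": 0,"tz": 0.35,"turn": 0,"grip": 1}
  ],
  "newtons": 40
}}

```text
clock: 16.8
position: [0.5494, 0.233, 0.1911]
ee_rot: [2.008, 2.408, 0.006]
force: [-0.3, -0.2, -0.0]
width: 0.349
```

Run:
```python
from h import *
s=get_image('scene'); t=get_image('top'); o=observe(); p=o['position']; print(p,o['force'],o['width'])
g=p+[0,0,.0188]; u=np.array([-.185,.983,0]); print('grasp px',proj('scene',g),proj('top',g))
for a in(-30,-20,-10,0,10):
  r=np.radians(a); d=u*np.cos(r)+[0,0,np.sin(r)]; print(a,proj('scene',g+.108*d).round(1),proj('top',g+.108*d).round(1))
q=proj('scene',g).astype(int); q2=proj('top',g).astype(int); print(q-70,q2-70)
f=lambda i,c:cv2.resize(i[max(0,c[1]-70):c[1]+70,max(0,c[0]-70):c[0]+70],(400,400))
cv2.imwrite('pics/c6.png',np.hstack([f(s,q),f(t,q2)])[...,::-1])
```

```text
[0.54835879 0.23227664 0.18914833] [ 0.3694096  -0.76533444 -0.64847909] 0.34858849037664197
grasp px [336.44403775 200.13007817] [130.69232878 195.91889811]
-30 [370.5 231.3] [ 97.1 205.7]
-20 [375.2 228.3] [ 90.6 206.3]
-10 [379.  224.3] [ 85.  206.6]
0 [381.4 219.5] [ 80.5 206.6]
10 [382.6 213.9] [ 77.4 206.3]
[266 130] [ 60 125]
```

View pics/c6.png

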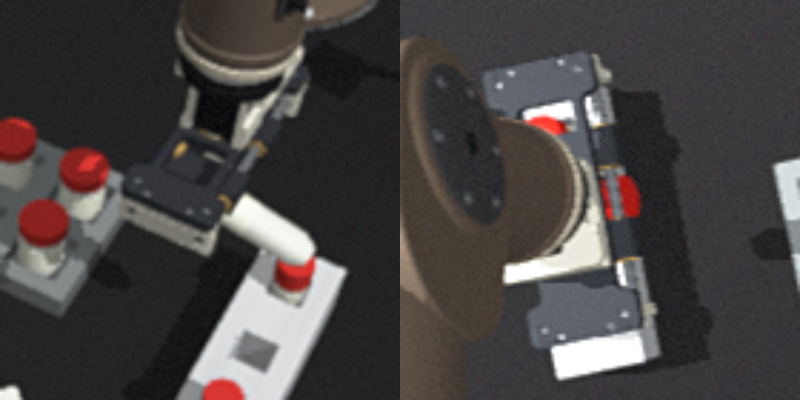

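Emit:
{"op": "drive_tool", "data": {
  "increments": [
    {"tx": -0.0055,"ty": 0.0295,"tz": -0.08,"turn": 0,"grip": 1},
    {"tx": -0.0055,"ty": 0.0295,"tz": -0.16,"turn": 0,"grip": 1},
    {"tx": -0.0055,"ty": 0.0295,"tz": -0.21,"turn": 0,"grip": 1},
    {"tx": -0.0055,"ty": 0.0295,"tz": -0.25,"turn": 0,"grip": 1},
    {"tx": -0.0055,"ty": 0.0295,"tz": -0.275,"turn": 0,"grip": 1},
    {"tx": -0.0055,"ty": 0.0295,"tz": -0.3,"turn": 0,"grip": 1},
    {"tx": -0.0055,"ty": 0.0295,"tz": -0.32,"turn": 0,"grip": 1},
    {"tx": -0.0055,"ty": 0.0295,"tz": -0.335,"turn": 0,"grip": 1},
    {"tx": -0.0055,"ty": 0.0295,"tz": -0.342,"turn": 0,"grip": 1},
    {"tx": -0.0055,"ty": 0.0295,"tz": -0.342,"turn": 0,"grip": 1}
  ],
  "newtons": 8
}}

```text
clock: 17.9
position: [0.5462, 0.2441, 0.0523]
ee_rot: [2.009, 2.408, 0.0]
force: [0.8, -0.6, 0.1]
width: 0.364
```

Emit:
{"op": "drive_tool", "data": {
  "increments": [
    {"tx": 0,"ty": 0,"tz": -0.003,"turn": 0,"grip": 0.15},
    {"tx": 0,"ty": 0,"tz": -0.003,"turn": 0,"grip": 0.15},
    {"tx": 0,"ty": 0,"tz": -0.003,"turn": 0,"grip": 0.15},
    {"tx": 0,"ty": 0,"tz": -0.003,"turn": 0,"grip": 0.15}
  ]
}}

```text
clock: 18.3
position: [0.5463, 0.2442, 0.0514]
ee_rot: [2.009, 2.408, 0.001]
force: [-1.4, -0.1, 0.6]
width: 0.425
```

Run:
```python
from h import *
s=get_image('scene'); o=observe(); p=o['position']; print(p,o['force'],o['width'])
g=p.copy(); g[2]=.07; u=np.array([-.185,.983,0]); print('grasp px',proj('scene',g))
for a in(-20,-10,0,10):
  r=np.radians(a); d=u*np.cos(r)+[0,0,np.sin(r)]; print(a,proj('scene',g+.108*d).round(1),proj('scene',g+.04*d).round(1))
cv2.imwrite('pics/c7.png',cv2.resize(s[190:290,310:410],(600,600),interpolation=2)[...,::-1])
```

```text
[0.54629859 0.24420294 0.05130251] [0.02950014 0.51367745 0.41453685] 0.42642353437018954
grasp px [333.26178977 237.56433802]
-20 [368.6 263.5] [346.3 247.1]
-10 [371.9 260.4] [347.4 245.9]
0 [374.1 256.5] [348.1 244.4]
10 [375.  251.9] [348.3 242.7]
```

View pics/c7.png

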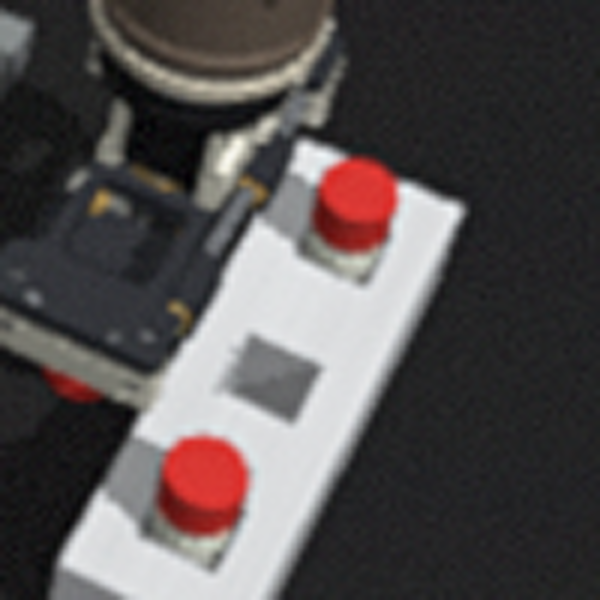

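Emit:
{"op": "drive_tool", "data": {
  "increments": [
    {"tx": 0,"ty": 0,"tz": 0.1,"turn": 0,"grip": 0.15},
    {"tx": 0,"ty": 0,"tz": 0.2,"turn": 0,"grip": 0.15},
    {"tx": -0.1,"ty": 0,"tz": 0.3,"turn": 0,"grip": 0.15},
    {"tx": -0.3,"ty": 0.03,"tz": 0.45,"turn": 0,"grip": -0.35},
    {"tx": -0.4,"ty": 0.1,"tz": 0.5,"turn": 0,"grip": -0.35},
    {"tx": -0.5,"ty": 0.1,"tz": 0.5,"turn": 0,"grip": -0.35},
    {"tx": -0.55,"ty": 0.1,"tz": 0.5,"turn": 0,"grip": -0.35},
    {"tx": -0.55,"ty": 0.1,"tz": 0.5,"turn": 0,"grip": -0.35}
  ]
}}

```text
clock: 19.15
position: [0.3219, 0.2854, 0.2522]
ee_rot: [2.004, 2.415, 0.001]
force: [-0.3, 0.8, -0.7]
width: 0.675
```

Run:
```python
from h import *
t=get_image('top'); s=get_image('scene'); o=observe(); print(o['position'],o['width'],o['clock'])
for n,i in(('top',t),('scene',s)):
    for c,st in reds(i)[0]:
        print(n,c.round(1),st[2:],onplane(n,*c,.017).round(4))
cv2.imwrite('pics/t8.png',t[...,::-1]); cv2.imwrite('pics/s8.png',s[...,::-1])
cv2.imwrite('pics/c8.png',np.hstack([cv2.resize(t[110:270,80:280],(400,320)),cv2.resize(s[150:310,230:430],(400,320))])[...,::-1])
```

```text
[0.32444357 0.28508278 0.25200698] 0.6810025725211062 19.25
top [153.8 165. ] [ 14  14 115] [0.6373 0.2301]
top [111.8 171.9] [15 13 94] [0.622  0.3392]
top [241.4 188.1] [ 18  19 267] [0.5716 0.0043]
top [210.6 195.6] [ 19  18 266] [0.5541 0.0844]
top [247.7 219.5] [ 18  18 257] [ 0.4903 -0.0099]
top [216.4 227. ] [ 18  19 270] [0.4731 0.0709]
top [123.4 236.7] [ 15  12 118] [0.454  0.3099]
scene [112.4  67.9] [ 22  26 129] [ 0.4201 -0.8733]
scene [74.8 94. ] [  76   52 1267] [ 0.6122 -0.8364]
scene [270.2 178.3] [ 17  16 193] [ 0.4581 -0.0374]
scene [295.4 188.7] [ 17  15 199] [0.4404 0.0444]
scene [255.4 196.5] [ 17  16 203] [ 0.541  -0.0227]
scene [281.  207.3] [ 18  16 209] [0.523  0.0579]
scene [369.5 222.9] [ 13  16 130] [0.404  0.2729]
scene [302.7 269.9] [ 12  15 117] [0.6435 0.2279]
scene [344. 270.] [ 14  16 152] [0.5743 0.3052]
```

View pics/c8.png

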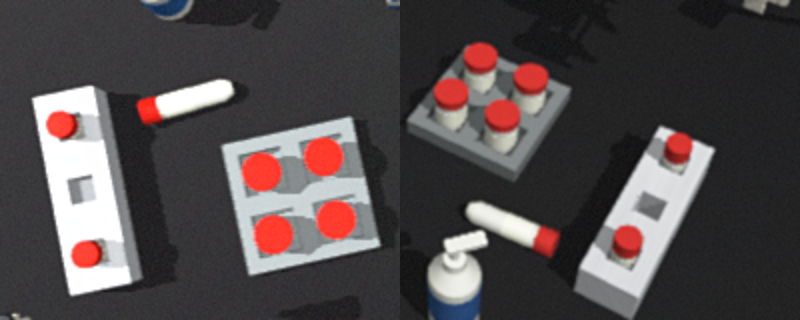

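Run:
```python
from h import *
t=get_image('top'); s=get_image('scene'); print(observe()['clock'])
def meas(n,i):
    b=i.astype(int); red=(b[...,0]>130)&(b[...,1]<70)&(b[...,2]<70); wh=b.min(2)>120
    k=np.array([153,165] if n=='top' else [302,270])
    l=cv2.connectedComponentsWithStats(((red|wh)).astype(np.uint8))[1]
    lab=l[k[1]-6:k[1]+7,k[0]-6:k[0]+7]; lab=np.bincount(lab[lab>0]).argmax()
    m=np.argwhere(l==lab)[:,::-1]; r=cv2.minAreaRect(m.astype(np.float32)); bx=cv2.boxPoints(r)
    w=np.array([onplane(n,*p,.015) for p in bx]); print(n,len(m),[x.round(4) for x in w], w.mean(0).round(4))
    ww=np.array([onplane(n,*p,.015) for p in m]); c=ww.mean(0); v=np.linalg.svd(ww-c,full_matrices=0)[2][0]; q=(ww-c)@v; print(c,v,q.min(),q.max(), (c+v*(q.min()+q.max())/2).round(4))
meas('top',cv2.imread('pics/t8.png')[...,::-1]); meas('top',t); meas('scene',s)
cv2.imwrite('pics/t9.png',t[...,::-1])
# gel: blue label ring
h=cv2.cvtColor(t,cv2.COLOR_RGB2HSV); m=((h[...,0]>100)&(h[...,0]<125)&(h[...,1]>120)&(h[...,2]>50)).astype(np.uint8); m[:,200:]=0
print('gel top label',[ (x[2],) for x in [cv2.connectedComponentsWithStats(m)]])
h=cv2.cvtColor(s,cv2.COLOR_RGB2HSV); m=((h[...,0]>100)&(h[...,0]<125)&(h[...,1]>120)&(h[...,2]>50)).astype(np.uint8); m[:260]=0
st=cv2.connectedComponentsWithStats(m); print('gel scene',st[2],[onplane('scene',*c,.05) for c in st[3]])
print([onplane('scene',257,310,0)], onplane('top',163,108,.05))
```

```text
19.35
top 554 [array([0.651, 0.247]), array([0.6798, 0.1244]), array([0.6476, 0.1167]), array([0.6189, 0.2391])] [0.6493 0.1818]
[0.64976318 0.18374582] [ 0.2468432  -0.96905543] -0.06110568143832654 0.06466494068084583 [0.6502 0.182 ]
top 556 [array([0.6624, 0.2496]), array([0.6902, 0.1267]), array([0.6579, 0.1192]), array([0.6302, 0.2419])] [0.6601 0.1843]
[0.66029177 0.18608956] [ 0.22738718 -0.97380443] -0.061309853679504166 0.0646151693588106 [0.6607 0.1845]
scene 1255 [array([0.7986, 0.1539]), array([0.6585, 0.1067]), array([0.6337, 0.2373]), array([0.7704, 0.273 ])] [0.7153 0.1927]
[0.71174938 0.17714798] [ 0.97832136 -0.20709252] -0.08681092862404524 0.07612638359219857 [0.7065 0.1783]
gel top label [(array([[     0,      0,    512,    384, 196452],
       [   152,     97,     22,     21,    156]], dtype=int32),)]
gel scene [[     0      0    512    384 196312]
 [   144    260      9      4     18]
 [   244    295     27     19    278]] [array([ 0.54791928, -0.01628547]), array([ 0.89647168, -0.06143118]), array([0.80610611, 0.21679741])]
[array([0.79501285, 0.20899331])] [0.77755716 0.19718268]
```

Emit:
{"op": "drive_tool", "data": {
  "increments": [
    {"tx": 0.12,"ty": -0.05,"tz": 0,"turn": 0.04,"grip": -0.2},
    {"tx": 0.24,"ty": -0.1,"tz": 0,"turn": 0.04,"grip": -0.2},
    {"tx": 0.3,"ty": -0.15,"tz": 0,"turn": 0.04,"grip": -0.2}
  ]
}}

```text
clock: 19.65
position: [0.451, 0.2222, 0.2514]
ee_rot: [1.959, 2.445, 0.003]
force: [0.3, -0.0, 0.3]
width: 0.598
```

```bash
cat > m.py <<'E'
from h import *
t=get_image('top'); s=get_image('scene'); o=observe(); print(o['clock'],o['position'],o['width'])
for n,i,z in(('top',t,.017),('scene',s,.02)):
    for c,st in reds(i)[0]:
        w=onplane(n,*c,z)
        if w[0]>.55 and w[1]>.1: print(n,c.round(1),st[2:],w.round(4))
    b=i.astype(int); m=((b.min(2)>120)|((b[...,0]>130)&(b[...,1]<70))).astype(np.uint8)
    n_,l,st,c=cv2.connectedComponentsWithStats(m)
    for k in range(1,n_):
        if st[k][4]>150:
            P=np.argwhere(l==k)[:,::-1]; W=np.array([onplane(n,*p,.015) for p in P]); cc=W.mean(0)
            if .6<cc[0]<.8 and .1<cc[1]<.26:
                v=np.linalg.svd(W-cc,full_matrices=0)[2][0]; q=(W-cc)@v; print(' ',n,st[k][4],cc.round(4),v.round(3),(cc+v*(q.min()+q.max())/2).round(4),(q.max()-q.min()).round(3))
    cv2.imwrite(f'pics/m_{n}.png',i[...,::-1])
E
python3 m.py
```

```text
19.75 [0.45215215 0.21881603 0.25132439] 0.6020152673811365
top [149.5 147.6] [ 13  14 114] [0.683  0.2408]
top [112.4 171.4] [15 13 87] [0.623  0.3376]Traceback (most recent call last):
  File "m.py", line 11, in <module>
    P=np.argwhere(l==k)[:,::-1]; W=np.array([onplane(n,*p,.015) for p in P]); cc=W.mean(0)
                                             ~~~~~~~^^^^^^^^^^^
  File "h.py", line 7, in onplane
    e,d=ray(n,u,v); return (e+d*(z-e[2])/d[2])[:2]
        ~~~^^^^^^^
  File "h.py", line 5, in ray
    c=camera_info(n); d=R.from_rotvec(c['rotation']).apply([(u-c['cx'])/c['fx'],(v-c['cy'])/c['fy'],1]); return c['eye'],d
ValueError: time passes only in moves, steps and waits
```

Emit:
{"op": "drive_tool", "data": {
  "increments": [
    {"tx": 0.12,"ty": -0.03,"tz": 0,"turn": 0,"grip": -0.2},
    {"tx": 0.24,"ty": -0.06,"tz": 0,"turn": 0,"grip": -0.2},
    {"tx": 0.36,"ty": -0.07,"tz": 0,"turn": 0,"grip": -0.2},
    {"tx": 0.45,"ty": -0.075,"tz": -0.05,"turn": 0,"grip": -0.2},
    {"tx": 0.5,"ty": -0.075,"tz": -0.1,"turn": 0,"grip": -0.2}
  ]
}}

```text
clock: 20.25
position: [0.6564, 0.1859, 0.2097]
ee_rot: [1.969, 2.431, 0.0]
force: [0.5, 0.5, 0.2]
width: 0.599
```

```bash
cat > m.py <<'E'
from h import *
I={n:get_image(n) for n in('scene','top')}; C={n:camera_info(n) for n in I}; camera_info=lambda n:C[n]
import h; h.camera_info=camera_info
o=observe(); print(o['clock'],o['position'],o['width'])
for n,i in I.items():
    cv2.imwrite(f'pics/m_{n}.png',i[...,::-1])
    for c,st in reds(i)[0]:
        w=onplane(n,*c,.017)
        if w[0]>.6 and w[1]>.1: print(n,c.round(1),st[2:],w.round(4))
E
python3 m.py; python3 -c "
import cv2;s=cv2.imread('pics/m_scene.png');cv2.imwrite('pics/c9.png',cv2.resize(s[180:340,210:410],(800,640))[:600])"
```

```text
20.35 [0.65363356 0.18618463 0.20656673] 0.5993335694470803
scene [289.8 292.2] [ 14  16 137] [0.7136 0.2428]
top [112.2 171.4] [13 13 86] [0.6231 0.3382]
```

View pics/c9.png

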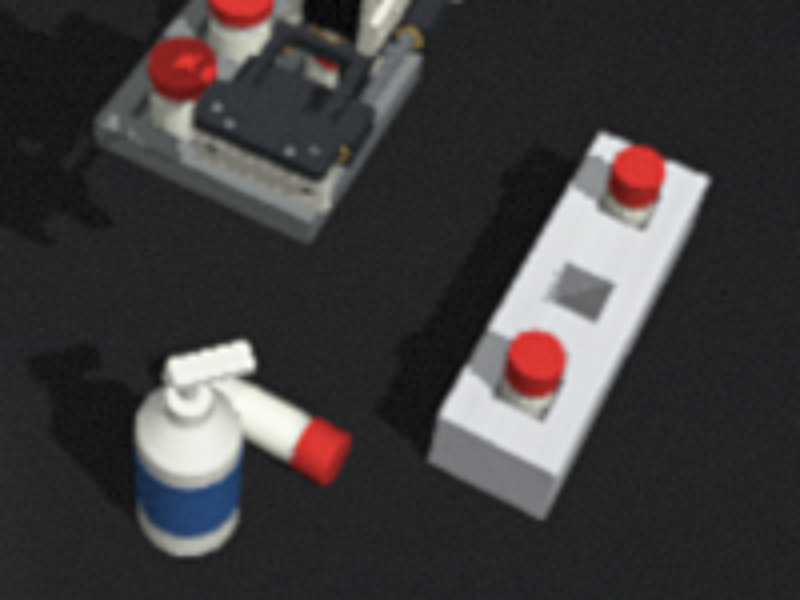

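Emit:
{"op": "drive_tool", "data": {
  "increments": [
    {"tx": 0,"ty": 0,"tz": 0,"turn": 0,"grip": -0.2},
    {"tx": 0,"ty": 0,"tz": 0,"turn": 0,"grip": -0.2}
  ]
}}

```text
clock: 20.55
position: [0.6535, 0.1853, 0.2062]
ee_rot: [1.972, 2.433, -0.01]
force: [-0.1, -0.1, 0.5]
width: 0.598
```

```bash
python3 m.py
python3 - <<'E'
from h import *
I={n:camera_info(n) for n in('scene','top')}
i=cv2.imread('pics/m_scene.png')[...,::-1].astype(int)
# body pixels near cap
m=((i.min(2)>110)).astype(np.uint8); m[:,320:]=0; m[:255]=0; m[:,:268]=0
P=np.argwhere(m)[:,::-1]
print(len(P)); W=np.array([onplane('scene',*p,.015) for p in P[::3]]); c=W.mean(0); v=np.linalg.svd(W-c,full_matrices=0)[2][0]; print(c,v)
E
```

```text
20.65 [0.65350719 0.18618004 0.2073405 ] 0.5995447101289307
scene [288.5 294. ] [ 14  15 136] [0.7196 0.2435]
top [112.4 171. ] [13 14 86] [0.6241 0.3376]
298
[0.7179896  0.20394294] [-0.06844772  0.9976547 ]
```

Emit:
{"op": "drive_tool", "data": {
  "increments": [
    {"tx": -0.05,"ty": 0,"tz": 0.1,"turn": 0,"grip": -0.2},
    {"tx": -0.1,"ty": 0,"tz": 0.1,"turn": 0,"grip": -0.2},
    {"tx": -0.15,"ty": 0,"tz": 0.1,"turn": 0,"grip": -0.2},
    {"tx": -0.25,"ty": -0.1,"tz": 0.1,"turn": 0,"grip": -0.2},
    {"tx": -0.35,"ty": -0.2,"tz": 0.1,"turn": 0,"grip": -0.2},
    {"tx": -0.45,"ty": -0.3,"tz": 0.1,"turn": 0,"grip": -0.2}
  ]
}}

```text
clock: 21.25
position: [0.4858, 0.0794, 0.2478]
ee_rot: [1.969, 2.435, -0.004]
force: [0.6, -0.4, 0.5]
width: 0.603
```

```bash
cat > m2.py <<'E'
exec(open('m.py').read())
i=I['top'].astype(int); m=((i.min(2)>110)|((i[...,0]>130)&(i[...,1]<70))).astype(np.uint8)
n_,l,st,c=cv2.connectedComponentsWithStats(m)
for k in range(1,n_):
    if 150<st[k][4]<900:
        P=np.argwhere(l==k)[:,::-1]; W=np.array([onplane('top',*p,.015) for p in P]); cc=W.mean(0)
        if cc[0]>.6 and cc[1]>.05: v=np.linalg.svd(W-cc,full_matrices=0)[2][0]; q=(W-cc)@v; print('comp',st[k],cc.round(4),v.round(3),(cc+v*(q.min()+q.max())/2).round(4),(q.max()-q.min()).round(3))
g=proj('top',[.775,.2,.16]); print('gel head px if .775,.2',g.round(1),'base',proj('top',[.775,.2,0]).round(1))
E
python3 m2.py; python3 -c "
import cv2;s=cv2.imread('pics/m_top.png');cv2.imwrite('pics/c10.png',cv2.resize(s[60:210,80:280],(800,600),interpolation=2))"
```

```text
21.35 [0.48257854 0.07515556 0.24782603] 0.5971897618233722
scene [288.8 293.7] [ 14  17 137] [0.7184 0.2436]
top [146.9 134.9] [ 12  13 113] [0.7164 0.2473]
top [110.9 171.6] [ 15  13 110] [0.6227 0.3414]
comp [139  85  31  27 584] [0.813  0.2261] [-0.284 -0.959] [0.813 0.226] 0.078
comp [142 123  49  19 556] [0.7239 0.199 ] [-0.138  0.99 ] [0.7241 0.1978] 0.126
gel head px if .775,.2 [150.8  96.5] base [166.2 113.9]
```

View pics/c10.png

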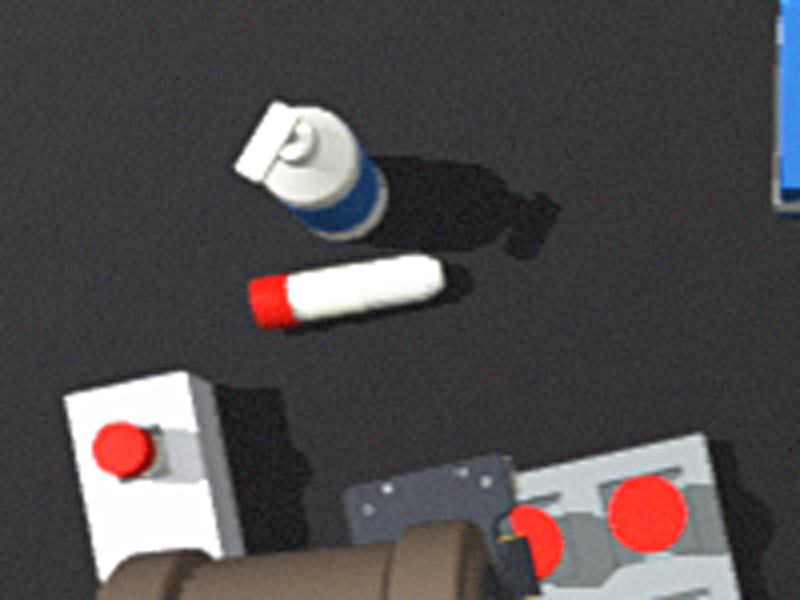

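Emit:
{"op": "drive_tool", "data": {
  "increments": [
    {"tx": 0,"ty": -0.1,"tz": 0,"turn": 0,"grip": -0.2},
    {"tx": 0,"ty": -0.1,"tz": 0,"turn": 0,"grip": -0.2},
    {"tx": 0,"ty": -0.1,"tz": 0,"turn": 0,"grip": -0.2},
    {"tx": 0,"ty": -0.1,"tz": 0,"turn": 0,"grip": -0.2},
    {"tx": 0,"ty": -0.1,"tz": 0,"turn": 0,"grip": -0.2},
    {"tx": 0,"ty": -0.1,"tz": 0,"turn": 0,"grip": -0.2},
    {"tx": 0,"ty": -0.1,"tz": 0,"turn": 0,"grip": -0.2},
    {"tx": 0,"ty": -0.1,"tz": 0,"turn": 0,"grip": -0.2}
  ]
}}

```text
clock: 22.15
position: [0.4826, 0.0354, 0.2477]
ee_rot: [1.979, 2.432, -0.007]
force: [-0.4, -0.5, 0.0]
width: 0.599
```

```bash
python3 m2.py
python3 - <<'E'
from h import *
print('nozzle tip',onplane('top',141,102,.155),'head',onplane('top',154,95,.155),'base ctr',onplane('top',166,111,0),'blue', end=' ')
i=cv2.imread('pics/m_top.png'); h=cv2.cvtColor(i,cv2.COLOR_BGR2HSV)
m=(h[...,0]>100)&(h[...,0]<125)&(h[...,1]>120)&(h[...,2]>50); m[:,200:]=0; P=np.argwhere(m)[:,::-1]; print(P.min(0),P.max(0))
E
```

```text
22.25 [0.48258871 0.03526989 0.24775423] 0.6004426336607044
scene [289.1 293.5] [ 14  16 135] [0.7175 0.2435]
top [146.9 134.3] [ 11  13 106] [0.718  0.2473]
top [109.8 171.7] [ 14  13 135] [0.6226 0.3441]
comp [139  86  30  25 524] [0.8138 0.2267] [-0.125 -0.992] [0.8141 0.2287] 0.076
comp [142 123  49  18 524] [0.7248 0.1987] [-0.132  0.991] [0.7249 0.1977] 0.126
gel head px if .775,.2 [150.8  96.5] base [166.2 113.9]
nozzle tip [0.7644443  0.22361504] head [0.77987672 0.19387697] base ctr [0.78271461 0.20048047] blue [151  96] [173 117]
```

The last view shows the tube lying still and level at (0.7245, 0.198), with the bottle at about (0.781, 0.197). There is no room for a finger or the palm beside the bottle. I will press the closed fingertips lightly on top of the cap and roll the tube about 25 mm away, then grasp it by the cap.

Emit:
{"op": "drive_tool", "data": {
  "increments": [
    {"tx": 0.1,"ty": 0.09,"tz": 0,"turn": 0.14,"grip": 1},
    {"tx": 0.2,"ty": 0.18,"tz": 0,"turn": 0.28,"grip": 1},
    {"tx": 0.3,"ty": 0.27,"tz": 0,"turn": 0.42,"grip": 1},
    {"tx": 0.4,"ty": 0.36,"tz": 0,"turn": 0.472,"grip": 1},
    {"tx": 0.5,"ty": 0.45,"tz": 0,"turn": 0.472,"grip": 1},
    {"tx": 0.6,"ty": 0.53,"tz": 0,"turn": 0.472,"grip": 1},
    {"tx": 0.6135,"ty": 0.539,"tz": 0,"turn": 0.472,"grip": 1},
    {"tx": 0.6135,"ty": 0.539,"tz": 0,"turn": 0.472,"grip": 1},
    {"tx": 0.6135,"ty": 0.539,"tz": -0.1,"turn": 0.472,"grip": 1},
    {"tx": 0.6135,"ty": 0.539,"tz": -0.2,"turn": 0.472,"grip": 1},
    {"tx": 0.6135,"ty": 0.539,"tz": -0.3,"turn": 0.472,"grip": 1},
    {"tx": 0.6135,"ty": 0.539,"tz": -0.4,"turn": 0.472,"grip": 1},
    {"tx": 0.6135,"ty": 0.539,"tz": -0.48,"turn": 0.472,"grip": 1},
    {"tx": 0.6135,"ty": 0.539,"tz": -0.51,"turn": 0.472,"grip": 1},
    {"tx": 0.6135,"ty": 0.539,"tz": -0.515,"turn": 0.472,"grip": 1},
    {"tx": 0.6135,"ty": 0.539,"tz": -0.515,"turn": 0.472,"grip": 1}
  ],
  "newtons": 20
}}

```text
clock: 23.85
position: [0.7288, 0.2507, 0.0433]
ee_rot: [1.324, 2.839, -0.003]
force: [-0.2, -0.1, 0.7]
width: 0.002
```

Emit:
{"op": "drive_tool", "data": {
  "increments": [
    {"tx": 0,"ty": 0,"tz": -0.012,"turn": 0,"grip": 1},
    {"tx": 0,"ty": 0,"tz": -0.02,"turn": 0,"grip": 1},
    {"tx": 0,"ty": 0,"tz": -0.025,"turn": 0,"grip": 1},
    {"tx": 0,"ty": 0,"tz": -0.025,"turn": 0,"grip": 1}
  ]
}}

```text
clock: 24.25
position: [0.7288, 0.2507, 0.0334]
ee_rot: [1.324, 2.839, -0.003]
force: [-0.7, -0.8, 0.6]
width: 0.005
```

Emit:
{"op": "drive_tool", "data": {
  "increments": [
    {"tx": 0,"ty": 0,"tz": -0.0025,"turn": 0,"grip": 1},
    {"tx": 0,"ty": 0,"tz": -0.005,"turn": 0,"grip": 1},
    {"tx": 0,"ty": 0,"tz": -0.005,"turn": 0,"grip": 1}
  ]
}}

```text
clock: 24.55
position: [0.7296, 0.2514, 0.0322]
ee_rot: [1.323, 2.839, 0.0]
force: [0.1, 0.5, 3.9]
width: 0.004
```

Emit:
{"op": "drive_tool", "data": {
  "increments": [
    {"tx": -0.012,"ty": -0.002,"tz": -0.001,"turn": 0,"grip": 1},
    {"tx": -0.027,"ty": -0.004,"tz": -0.001,"turn": 0,"grip": 1},
    {"tx": -0.045,"ty": -0.006,"tz": -0.001,"turn": 0,"grip": 1},
    {"tx": -0.063,"ty": -0.008,"tz": -0.001,"turn": 0,"grip": 1},
    {"tx": -0.08,"ty": -0.011,"tz": -0.001,"turn": 0,"grip": 1},
    {"tx": -0.092,"ty": -0.013,"tz": -0.001,"turn": 0,"grip": 1},
    {"tx": -0.1,"ty": -0.014,"tz": -0.001,"turn": 0,"grip": 1},
    {"tx": -0.1,"ty": -0.014,"tz": -0.001,"turn": 0,"grip": 1},
    {"tx": -0.1,"ty": -0.014,"tz": -0.001,"turn": 0,"grip": 1}
  ]
}}

```text
clock: 25.45
position: [0.6905, 0.2451, 0.0335]
ee_rot: [1.322, 2.836, 0.002]
force: [-0.7, -1.4, 10.8]
width: 0.004
```

```bash
python3 m2.py; python3 -c "
from h import *
print(observe()['force'])"
```

```text
25.55 [0.69064602 0.2451462  0.03357834] 0.004288275862941702
top [112.  171.4] [17 13 85] [0.6232 0.3385]
comp [ 57  85  43  46 708] [0.8104 0.419 ] [-0.662 -0.749] [0.8055 0.4134] 0.153
comp [138  85  32  27 594] [0.8128 0.2259] [-0.313 -0.95 ] [0.813  0.2266] 0.079
comp [ 35 101  12  35 243] [0.7638 0.5258] [-0.995  0.096] [0.7686 0.5254] 0.091
comp [155 129  37  18 395] [0.7102 0.1796] [-0.17   0.986] [0.7101 0.1801] 0.095
gel head px if .775,.2 [150.8  96.5] base [166.2 113.9]
[-0.4416035  -1.7223341  11.80678687]
```

Emit:
{"op": "drive_tool", "data": {
  "increments": [
    {"tx": 0,"ty": 0,"tz": 0.02,"turn": 0,"grip": 1},
    {"tx": 0,"ty": 0,"tz": 0.04,"turn": 0,"grip": 1},
    {"tx": 0,"ty": 0,"tz": 0.25,"turn": -0.15,"grip": 1},
    {"tx": -0.1,"ty": 0,"tz": 0.35,"turn": -0.3,"grip": 1},
    {"tx": -0.3,"ty": -0.1,"tz": 0.45,"turn": -0.38,"grip": 1},
    {"tx": -0.45,"ty": -0.3,"tz": 0.45,"turn": -0.38,"grip": 0}
  ]
}}

```text
clock: 26.15
position: [0.5921, 0.1999, 0.1869]
ee_rot: [1.855, 2.519, 0.004]
force: [0.8, -1.2, 0.9]
width: 0.053
```

```bash
python3 m2.py; sleep 0; python3 m2.py | grep comp
```

```text
26.25 [0.5885031  0.19219263 0.18648246] 0.13249794221296543
scene [293.  286.8] [ 13  15 130] [0.697  0.2395]
top [150.5 141.8] [ 9 13 54] [0.698 0.238]
comp [138  85  32  27 594] [0.8128 0.2259] [-0.313 -0.95 ] [0.813  0.2266] 0.079
comp [145 129  47  23 527] [0.7062 0.1926] [ 0.206 -0.978] [0.706  0.1934] 0.125
gel head px if .775,.2 [150.8  96.5] base [166.2 113.9]
comp [138  85  32  27 596] [0.8128 0.226 ] [-0.306 -0.952] [0.813  0.2267] 0.08
comp [143 129  49  22 554] [0.7059 0.1954] [-0.195  0.981] [0.7058 0.1956] 0.13
```

Emit:
{"op": "drive_tool", "data": {
  "increments": [
    {"tx": 0.1,"ty": 0.05,"tz": 0,"turn": 0.08,"grip": -0.3},
    {"tx": 0.2,"ty": 0.1,"tz": 0,"turn": 0.08,"grip": -0.3},
    {"tx": 0.269,"ty": 0.134,"tz": 0,"turn": 0.08,"grip": -0.3},
    {"tx": 0.269,"ty": 0.134,"tz": 0,"turn": 0.08,"grip": -0.3},
    {"tx": 0.269,"ty": 0.134,"tz": -0.05,"turn": 0.08,"grip": -0.3},
    {"tx": 0.269,"ty": 0.134,"tz": -0.15,"turn": 0.08,"grip": -0.3},
    {"tx": 0.269,"ty": 0.134,"tz": -0.25,"turn": 0.08,"grip": -0.3},
    {"tx": 0.269,"ty": 0.134,"tz": -0.33,"turn": 0.08,"grip": -0.3},
    {"tx": 0.269,"ty": 0.134,"tz": -0.37,"turn": 0.08,"grip": -0.3},
    {"tx": 0.269,"ty": 0.134,"tz": -0.37,"turn": 0.08,"grip": -0.3}
  ]
}}

```text
clock: 27.35
position: [0.6977, 0.2504, 0.0346]
ee_rot: [1.752, 2.597, -0.005]
force: [-0.1, 1.3, 0.5]
width: 0.651
```

```bash
python3 m2.py
```

```text
27.45 [0.70017393 0.25064844 0.0385501 ] 0.650885966724109
top [112.  171.7] [15 13 92] [0.6224 0.3385]
comp [ 52  79  41  47 728] [0.8246 0.4356] [-0.721 -0.693] [0.8179 0.4291] 0.156
comp [138  85  32  27 588] [0.813  0.2258] [-0.328 -0.945] [0.8133 0.2268] 0.078
comp [ 29 101  12  28 228] [0.7778 0.5423] [-0.996  0.093] [0.778  0.5422] 0.071
comp [150 130  42  17 435] [0.7082 0.1842] [-0.151  0.989] [0.708  0.1851] 0.107
comp [  0 161  16  44 446] [0.6003 0.6165] [-1.    -0.031] [0.6022 0.6166] 0.112
gel head px if .775,.2 [150.8  96.5] base [166.2 113.9]
```

Emit:
{"op": "drive_tool", "data": {
  "increments": [
    {"tx": -0.006,"ty": -0.012,"tz": 0,"turn": 0,"grip": -0.3},
    {"tx": -0.006,"ty": -0.012,"tz": -0.03,"turn": 0,"grip": -0.3},
    {"tx": -0.006,"ty": -0.012,"tz": -0.06,"turn": 0,"grip": -0.3},
    {"tx": -0.006,"ty": -0.012,"tz": -0.077,"turn": 0,"grip": -0.3},
    {"tx": -0.006,"ty": -0.012,"tz": -0.077,"turn": 0,"grip": -0.3},
    {"tx": -0.006,"ty": -0.012,"tz": -0.077,"turn": 0,"grip": 1},
    {"tx": -0.006,"ty": -0.012,"tz": -0.077,"turn": 0,"grip": 1},
    {"tx": -0.006,"ty": -0.012,"tz": -0.077,"turn": 0,"grip": 1},
    {"tx": -0.006,"ty": -0.012,"tz": -0.077,"turn": 0,"grip": 1},
    {"tx": -0.006,"ty": -0.012,"tz": -0.077,"turn": 0,"grip": 1},
    {"tx": -0.006,"ty": -0.012,"tz": -0.077,"turn": 0,"grip": 1}
  ],
  "newtons": 25
}}

```text
clock: 28.55
position: [0.698, 0.2459, 0.0081]
ee_rot: [1.75, 2.593, 0.003]
force: [-0.1, 0.5, 1.5]
width: 0.374
```

Emit:
{"op": "drive_tool", "data": {
  "increments": [
    {"tx": 0,"ty": 0,"tz": 0,"turn": 0,"grip": 1},
    {"tx": 0,"ty": 0,"tz": 0,"turn": 0,"grip": 1},
    {"tx": 0,"ty": 0,"tz": 0.03,"turn": 0,"grip": 1},
    {"tx": 0,"ty": 0,"tz": 0.08,"turn": 0,"grip": 1},
    {"tx": 0,"ty": 0,"tz": 0.16,"turn": 0,"grip": 1},
    {"tx": 0,"ty": 0,"tz": 0.26,"turn": 0,"grip": 1},
    {"tx": -0.02,"ty": 0,"tz": 0.36,"turn": 0,"grip": 1},
    {"tx": -0.08,"ty": 0,"tz": 0.46,"turn": 0,"grip": 1},
    {"tx": -0.12,"ty": 0,"tz": 0.55,"turn": 0,"grip": 1},
    {"tx": -0.15,"ty": 0,"tz": 0.58,"turn": 0,"grip": 1},
    {"tx": -0.15,"ty": 0,"tz": 0.58,"turn": 0,"grip": 1}
  ],
  "newtons": 45
}}

```text
clock: 29.65
position: [0.6378, 0.2464, 0.243]
ee_rot: [1.749, 2.593, 0.009]
force: [0.8, -0.1, -0.5]
width: 0.368
```

```bash
cat > lv.py <<'E'
exec(open('m.py').read())
p=o['position']; g=p+[0,0,.009]; Rm=R.from_rotvec(o['ee_rot']).as_matrix(); x=Rm[:,0]; x=x*np.sign(-x[1]); x[2]=0; x/=np.linalg.norm(x)
print('foot dir',x.round(3))
P=[]
for a in(-20,-10,0,10): r=np.radians(a); d=x*np.cos(r)+[0,0,np.sin(r)]; print(a,proj('scene',g+.04*d).round(1),proj('scene',g+.104*d).round(1))
i=I['scene'].astype(int); m=(i.min(2)>105).astype(np.uint8)
n_,l,st,c=cv2.connectedComponentsWithStats(m)
q=proj('scene',g+.055*x)
for k in range(1,n_):
    if st[k][4]>60 and np.linalg.norm(c[k]-q)<50:
        Q=np.argwhere(l==k)[:,::-1]; v=np.linalg.svd(Q-Q.mean(0),full_matrices=0)[2][0]; print('white',st[k],c[k].round(1),v.round(3),'ang',np.degrees(np.arctan(v[1]/v[0])).round(1))
for a in range(-30,31,5): 
    r=np.radians(a); d=x*np.cos(r)+[0,0,np.sin(r)]; u=proj('scene',g+.1*d)-proj('scene',g+.03*d); print(a,np.degrees(np.arctan2(u[1],u[0])).round(1),np.linalg.norm(u).round(1),end='; ')
E
python3 lv.py
```

```text
29.75 [0.63762922 0.24610189 0.23947972] 0.36905517739912524
foot dir [ 0.374 -0.927  0.   ]
-20 [302.5 214.3] [275.6 213.2]
-10 [302.  212.1] [273.9 207.7]
0 [302. 210.] [273.5 202.2]
10 [302.5 208. ] [274.5 197. ]
white [ 248  179   87   57 1372] [285.7 211.2] [0.87  0.492] ang 29.5
-30 175.0 27.7; -25 178.7 28.7; -20 -177.7 29.7; -15 -174.3 30.5; -10 -171.0 31.3; -5 -167.8 31.9; 0 -164.6 32.4; 5 -161.5 32.8; 10 -158.4 33.0; 15 -155.3 33.1; 20 -152.1 33.0; 25 -148.9 32.8; 30 -145.5 32.5;
```

Run:
```python
from h import *
i=cv2.imread('pics/m_scene.png').astype(int).min(2)
for y in range(184,236,2): print(y,' '.join('%3d'%i[y,x] for x in range(256,330,3)))
```

```text
184  96  85  78  18  28  35  33 107 112 138 134  68  51  50  52  48  31  32  32 142 117  17  13  11  15
186 103  72 102  90  63  58 132 139  69  83  81  49  53  51  50  53  34  31  45  58  64  58  54  65  21
188  83  48 100 126 156 180 186 136  74  86  72  51  49  52  48  53  38  35  46  52  46  50  58  86  89
190  29  36 102 118 154 184 183 135 112  83  65  53  49  54  51  50 121  80  59  40  32  37  41  47  53
192  31  33  50 132 167 184 213 235 235 140  92  33  51  49  54  44 111  38  50  70  41  31  30  28  28
194  29  33  32 106 161 179 216 233 238 187 149 107  35  42  43  44  69  33  49  87  49  56 142 104  45
196  26  33  29  81 104 147 196 224 235 156 160 155 142  80  40 159  33  39  49  67  49  50  60  85 108
198  30  32  26 135 105 127 165 203 154 157 162 161 156 160 149 174  25  44  46  55  54  52  55  39  34
200  30  31  19 135 136 136 127 146 135 148 156 159 163 165 162 124  32  54  40  52  49  49  51  30  33
202  26  25  57  91 123 121 100 103 120 134 143 151 165 168 171 102  36  52  48  55  50  51  49  33  39
204  24  55 106  56  75  80  47  51  90 113 126 138 154 166 
[... 903 characters left out ...]
 110 148 173 188 168 119 135 139 150 109 116 122 142 128 105  55  31  30  45
224  61  61  70 128 136 135 132 143 169 182  94 137 134 109 133 148 140 127 115 113 138 137 119  72  35
226  51  63  78  74 117 138 132 130 138 110 111 135 134  87  30  54 118 145 150 147 128 112 130 148 132
228  21  39  70  74  72 100 133 135 134 130 135 134 113  68  37  35  26  41  89 141 149 151 119 120  70
230  20  38  34  65  77  71  75 123 136 134 137 134  90  35  31  36  36  37  30  35  60 131 149 151 146
232  32  33  38  32  51  74  71  73  98 137 136 118  80  32  36  36  33  36  33  38  32  29  53 120 132
234  38  36  33  33  37  42  74  75  71  83 128  95  44  35  37  34  33  33  38  37  35  37  36  30  41
```

Emit:
{"op": "drive_tool", "data": {
  "increments": [
    {"tx": -0.05,"ty": -0.06,"tz": 0,"turn": 0,"grip": 1},
    {"tx": -0.12,"ty": -0.14,"tz": 0,"turn": 0,"grip": 1},
    {"tx": -0.19,"ty": -0.23,"tz": 0,"turn": 0,"grip": 1},
    {"tx": -0.26,"ty": -0.31,"tz": 0,"turn": 0,"grip": 1},
    {"tx": -0.31,"ty": -0.37,"tz": 0,"turn": 0,"grip": 1},
    {"tx": -0.338,"ty": -0.408,"tz": 0,"turn": 0,"grip": 1},
    {"tx": -0.338,"ty": -0.408,"tz": 0,"turn": 0,"grip": 1},
    {"tx": -0.338,"ty": -0.408,"tz": 0,"turn": 0,"grip": 1}
  ]
}}

```text
clock: 30.55
position: [0.5024, 0.0831, 0.2387]
ee_rot: [1.751, 2.594, 0.001]
force: [-0.3, 0.2, -0.3]
width: 0.365
```

```bash
python3 lv.py
python3 - <<'E'
from h import *
i=cv2.imread('pics/m_scene.png').astype(int).min(2)
print();print('    ',' '.join('%3d'%x for x in range(205,275,3)))
for y in range(140,190,2): print(y,' '.join('%3d'%i[y,x] for x in range(205,275,3)))
E
```

```text
30.65 [0.50290874 0.08380157 0.23884469] 0.36842980538846737
top [111.1 171.6] [ 15  13 101] [0.6228 0.3408]
foot dir [ 0.375 -0.927  0.   ]
-20 [283.8 148.3] [260.7 149.1]
-10 [283.2 146.1] [259.  143.6]
0 [283.1 144. ] [258.5 138. ]
10 [283.5 141.9] [259.2 132.7]
white [257 129  51  29 454] [280.7 143.8] [0.888 0.459] ang 27.3
-30 169.2 23.9; -25 173.7 24.7; -20 178.0 25.4; -15 -178.0 26.1; -10 -174.0 26.7; -5 -170.2 27.3; 0 -166.5 27.8; 5 -162.8 28.2; 10 -159.2 28.5; 15 -155.6 28.7; 20 -151.9 28.9; 25 -148.3 28.9; 30 -144.5 28.8; 
     205 208 211 214 217 220 223 226 229 232 235 238 241 244 247 250 253 256 259 262 265 268 271 274
140  20  25  23  24  21  24  34  24  23  20  22  35  36  33  34  35  37  37  35  85 109 122 133 118
142  23  24  23  24  15  21  21  21  26  21  20  23  12  26  30  35  34  32  33  31  53  92 112 149
144  25  22  28  21  20  22  19  23  23  27  17  28  18  21  20  30  37  36  35  32  31  30  72 124
146  25  29  24  24  23  22  21  24  22  18  22  23  28  25  20  33  37  33  32  31  34  29  32  65
148  15  22  19  24  16  15  24  21  24  18  13  22  25  23
[... 1340 characters left out ...]

176  24  27  20  25  22  24  22  26  32  23  24  22  24  24  24  34  32  34  25  62  53  53  53  51
178  32  24  22  29  27  20  23  15  23  19  20  22  29  19  38  32  28  19  71  54  51  55  52  50
180  29  38  31  21  24  20  22  14  24  20  32  35  30  27  36  21  13  32  85  43  56  50  53  55
182  36  36  35  34  30  30  25  26  24  25  35  36  35  33  32  23  24  76  86  53  37  53  51  49
184  37  37  37  35  35  34  30  27  20  24  34  33  34  34  36  21  42  96  85  77  21  30  31  30
186  38  36  35  37  32  32  32  32  33  26  36  34  32  34  36  23 125 120  70 101  91  59  59 132
188  33  34  37  37  30  30  31  34  30  36  37  32  37  33  30  60 133 130  61 102 153 162 182 187
```

Run:
```python
from h import *
i=cv2.imread('pics/m_scene.png').astype(int).min(2)
m=(i>80).astype(np.uint8); l=cv2.connectedComponents(m)[1]; k=l[134,268]; 
for x in range(255,300,2):
    ys=np.where(l[:,x]==k)[0]
    if len(ys): print(x,ys.min(),ys.max(),(ys.min()+ys.max())/2)
o=observe(); p=o['position']; 
from scipy.optimize import fsolve
# expected foot outline: hemisphere-ish end, 12 mm radius centre 12 mm short of the tip
for yaw in(-68,-74,-79):
  for a in(-5,0,5,10):
    d=R.from_euler('zy',[yaw,-a],degrees=True).apply([1,0,0]); g=p+[0,0,.009]
    print(yaw,a,'end',proj('scene',g+.112*d).round(1),'axis@60',proj('scene',g+.06*d).round(1),'@90',proj('scene',g+.09*d).round(1))
```

```text
257 131 136 133.5
259 129 138 133.5
261 129 139 134.0
263 129 140 134.5
265 129 141 135.0
267 130 142 136.0
269 131 142 136.5
271 131 143 137.0
273 132 144 138.0
275 133 150 141.5
277 142 150 146.0
279 143 151 147.0
281 143 151 147.0
283 144 152 148.0
285 144 152 148.0
287 145 153 149.0
289 145 153 149.0
291 146 154 150.0
293 146 155 150.5
295 147 155 151.0
297 147 156 151.5
299 148 156 152.0
-68 -5 end [255.5 138.4] axis@60 [275.4 142.7] @90 [263.9 140.2]
-68 0 end [255.5 137.3] axis@60 [275.4 142.1] @90 [263.8 139.3]
-68 5 end [255.5 136.2] axis@60 [275.4 141.5] @90 [263.9 138.4]
-68 10 end [255.7 135. ] axis@60 [275.5 140.8] @90 [264.  137.4]
-74 -5 end [257.3 135.2] axis@60 [276.3 140.9] @90 [265.3 137.6]
-74 0 end [257.3 134.4] axis@60 [276.3 140.5] @90 [265.3 137. ]
-74 5 end [257.3 133.6] axis@60 [276.3 140.1] @90 [265.3 136.3]
-74 10 end [257.4 132.7] axis@60 [276.4 139.6] @90 [265.4 135.6]
-79 -5 end [259.1 132.7] axis@60 [277.2 139.5] @90 [266.7 135.6]
-79 0 end [259.1 132.1] axis@60 [277.2 139.3] @90 [266.7 135.1]
-79 5 end [259.1 131.6] axis@60 [277.2 138.9] @90 [266.7 134.7]
-79 10 end [259.2 131. ] axis@60 [277.3 138.6] @90 [266.8 134.2]
```

Run:
```python
from h import *
i=cv2.imread('pics/m_top.png').astype(int); mn=i.min(2)
p=observe()['position']; g=p+[0,0,.012]
def D(y,a): y,a=np.radians([y,a]); return np.array([np.cos(y)*np.cos(a),np.sin(y)*np.cos(a),np.sin(a)])
for yaw in(-68,-74,-79):
  for a in(-5,0,5,10):
    d=D(yaw,a); print(yaw,a,'top end',proj('top',g+.11*d).round(1),'@60',proj('top',g+.06*d).round(1),'scene end',proj('scene',g+.112*d).round(1),'@60',proj('scene',g+.06*d).round(1),'@90',proj('scene',g+.09*d).round(1))
x0,y0=proj('top',g+.085*D(-72,0)).astype(int)
print('     ',' '.join('%3d'%x for x in range(x0-30,x0+36,3)))
for y in range(y0-26,y0+28,3): print(y,' '.join('%3d'%mn[y,x] for x in range(x0-30,x0+36,3)))
```

```text
-68 -5 top end [248.7 194.3] @60 [226. 204.] scene end [255.6 139.4] @60 [275.4 142.8] @90 [263.9 140.8]
-68 0 top end [248.8 194. ] @60 [226.  203.9] scene end [255.5 136.4] @60 [275.4 141.2] @90 [263.9 138.4]
-68 5 top end [248.6 193.8] @60 [225.7 203.9] scene end [255.7 133.4] @60 [275.6 139.6] @90 [264. 136.]
-68 10 top end [247.9 193.8] @60 [225.2 203.9] scene end [256.2 130.6] @60 [275.9 138.1] @90 [264.5 133.7]
-74 -5 top end [250.7 199.6] @60 [227.1 206.9] scene end [257.4 136.5] @60 [276.3 141.2] @90 [265.3 138.5]
-74 0 top end [250.8 199.3] @60 [227.  206.8] scene end [257.3 133.5] @60 [276.3 139.6] @90 [265.3 136.1]
-74 5 top end [250.6 199.2] @60 [226.7 206.8] scene end [257.5 130.6] @60 [276.5 138. ] @90 [265.5 133.7]
-74 10 top end [249.9 199.2] @60 [226.2 206.9] scene end [258.  127.7] @60 [276.8 136.5] @90 [265.9 131.4]
-79 -5 top end [251.9 204.1] @60 [227.8 209.4] scene end [259.2 134.2] @60 [277.3 140. ] @90 [266.8 136.6]
-79 0 top end [252.1 204. ] @60 [227.7 209.3] scene end [259.1 131.2] @60 [277.3 138.3] @90 [266.7 134.2]
-79 5 top end [251.8 203.9] @60 [227.4 
[... 1223 characters left out ...]
 202 210 216 220 255 254 255 248 197 194 202  30  34  36
208 150 199 212 218 215 221 222 221 219 219 223 219 227 227 212 203 139 197 196  54  25  34
211 120 228 224 220 223 221 220 219 216 209 206 201 197 194 180 127 168 130 203  94  37  36
214 113 203 221 218 221 215 209 202 185 175 171 159 113  66  41  42 119 117 130 112  25  34
217 103 175 255 206 191 178 163 156 186 201 104  44  47  37  54  40  49 113 129 135  29  35
220  96  93  45  76  45  67 128 128 134 125 120  46  50  39  36  48  40 120 128 133  26  33
223 103 148  46  41  54  38 118 122 131 132 119  43  44  40  47  39  52 130 133 138  67  29
226 184 217  92  44  48  45  87 116 130 133 122  77  43  35  37  44 137 135 132 133 102  37
```

```bash
cat > fit.py <<'E'
from h import *
from scipy.optimize import least_squares
C={n:camera_info(n) for n in('scene','top')}
import h; h.camera_info=lambda n:C[n]
I={n:cv2.imread(f'pics/m_{n}.png').astype(int) for n in C}
p=observe()['position']
def D(y,a): return np.array([np.cos(y)*np.cos(a),np.sin(y)*np.cos(a),np.sin(a)])
S=[]
def edges(n,xs,ylo,yhi,th):
    out=[]
    for x in xs:
        ys=[y for y in range(ylo,yhi) if I[n][y,x].min()>th]
        # longest run
        r=max(np.split(np.array(ys),np.where(np.diff(ys)>1)[0]+1),key=len); out.append((x,r[0],r[-1]))
    return out
sc=edges('scene',range(259,273,2),122,148,80); tp=edges('top',range(218,243,3),196,222,150)
print(sc,tp)
def res(q):
    y,a,dz,dl=q; d=D(y,a); s=np.array([-np.sin(y),np.cos(y),0]); g=p+[0,0,dz]+dl*s; up=np.cross(d,s); up*=np.sign(up[2]); out=[]
    for n,E in(('scene',sc),('top',tp)):
        v=C[n]['eye']-(g+.07*d); w=np.cross(d,v); w/=np.linalg.norm(w)
        L=[]
        for sg in(-1,1):
            a0=proj(n,g+.045*d+sg*.015*w); a1=proj(n,g+.095*d+sg*.015*w); L.append((a0,a1))
        f=lambda L,x:L[0][1]+(L[1][1]-L[0][1])*(x-L[0][0])/(L[1][0]-L[0][0])
        for x,t,b in E:
            e=sorted(f(l,x) for l in L); out+=[e[0]-(t-.5),e[1]-(b+.5)]
    return np.array(out)
r=least_squares(res,[-1.4,0,.01,0],loss='soft_l1'); q=r.x; J=np.linalg.pinv(r.jac.T@r.jac)
print('yaw,pitch deg',np.degrees(q[:2]).round(1),'sd',np.degrees(np.sqrt(np.diag(J))[:2]).round(2),'dz,dl',q[2:].round(4),'res',r.fun.round(1))
d=D(*q[:2]); print('centre',(p+[0,0,q[2]]+.05*d).round(4))
E
python3 fit.py
```

```text
[(259, np.int64(129), np.int64(138)), (261, np.int64(129), np.int64(139)), (263, np.int64(129), np.int64(140)), (265, np.int64(129), np.int64(141)), (267, np.int64(130), np.int64(142)), (269, np.int64(131), np.int64(142)), (271, np.int64(131), np.int64(143))] [(218, np.int64(205), np.int64(219)), (221, np.int64(204), np.int64(218)), (224, np.int64(204), np.int64(218)), (227, np.int64(203), np.int64(217)), (230, np.int64(203), np.int64(217)), (233, np.int64(202), np.int64(215)), (236, np.int64(202), np.int64(219)), (239, np.int64(201), np.int64(214)), (242, np.int64(198), np.int64(214))]
yaw,pitch deg [-79.8  -7.7] sd [1.98 5.15] dz,dl [ 0.0177 -0.0005] res [-1.2  1.2 -0.6  0.8 -0.1  0.4  0.5 -0.   0.  -0.4 -0.4  0.1  0.2 -0.3
 -0.2  0.1  0.2  0.5 -0.4 -0.1  0.   0.3 -0.6 -0.3 -0.2  1.  -0.8 -3.6
 -0.4  0.8  2.   0.2]
centre [0.5117 0.035  0.2498]
```

```bash
sed -i 's/^sc=edges.*/sc=edges("scene",range(265,273,2),122,148,80); tp=edges("top",[218,221,224,227,230,233,239],196,222,150)/; s/    return np.array(out)/    return np.array(out+[(dz-.009)\/.002])/; s/^print(sc,tp)//' fit.py; python3 fit.py
python3 - <<'E'
from h import *
A=[ray('scene',258,133.5),ray('top',251.5,206)]
M=np.array([[1,0],[0,1]]); (e1,d1),(e2,d2)=A
t=np.linalg.lstsq(np.c_[d1,-d2],e2-e1,rcond=None)[0]; print('foot tip',e1+t[0]*d1,e2+t[1]*d2, observe()['position'])
E
```

```text
yaw,pitch deg [-80.   -2.2] sd [2.33 1.75] dz,dl [ 0.0091 -0.0001] res [ 0.1 -0.1 -0.2 -0.3 -0.4  0.5  0.3  0.2 -0.2  0.   0.2  0.4 -0.4 -0.2
  0.   0.2 -0.6 -0.4 -0.2  1.  -0.4  0.8  0. ]
centre [0.5116 0.0346 0.246 ]
foot tip [ 0.52528306 -0.02892823  0.24235657] [ 0.52003111 -0.02284877  0.24230958] [0.50290874 0.08380157 0.23884469]
```

Emit:
{"op": "drive_tool", "data": {
  "increments": [
    {"tx": 0.013,"ty": 0,"tz": 0,"turn": 0,"grip": 1},
    {"tx": 0.026,"ty": 0,"tz": 0,"turn": 0,"grip": 1},
    {"tx": 0.026,"ty": 0,"tz": 0,"turn": 0,"grip": 1},
    {"tx": 0.026,"ty": 0,"tz": 0,"turn": 0,"grip": 1},
    {"tx": 0.026,"ty": 0,"tz": 0,"turn": 0,"grip": 1}
  ]
}}

```text
clock: 31.15
position: [0.5133, 0.0837, 0.2388]
ee_rot: [1.749, 2.595, 0.001]
force: [0.4, 0.5, -1.1]
width: 0.366
```

```bash
python3 - <<'E'
from h import *
I={n:get_image(n) for n in('scene','top')}; o=observe(); print(o['clock'],o['position'],o['width'],abs(o['dq']).max())
for n,i in I.items():
    cv2.imwrite(f'pics/m_{n}.png',i[...,::-1])
    for c,st in reds(i)[0]:
        if c[0]>130 or n=='top': print(n,c.round(1),st[2:])
h=cv2.cvtColor(I['scene'],cv2.COLOR_RGB2HSV); m=((h[...,0]>100)&(h[...,0]<125)&(h[...,1]>120)&(h[...,2]>50)).astype(np.uint8); m[:260]=0
st=cv2.connectedComponentsWithStats(m); print('gel label',st[2][-1],st[3][-1])
E
sed -i 's/range(265,273,2)/range(267,274,2)/' fit.py; python3 fit.py
```

```text
31.25 [0.51321472 0.08373746 0.23885028] 0.36465454793330193 0.0021260989016341604
scene [270.3 178.3] [ 17  16 194]
scene [295.3 188.8] [ 17  15 201]
scene [255.4 196.5] [ 17  16 202]
scene [281.1 207.3] [ 18  16 207]
scene [369.5 222.8] [ 13  16 134]
scene [344.  270.1] [ 14  16 154]
top [241.2 186.9] [ 18  17 233]
top [211.9 193.2] [ 15  15 157]
top [247.6 219.5] [ 18  18 261]
top [221.9 225.6] [ 8 17 75]
gel label [244 295  27  19 274] [256.54744526 305.27737226]
yaw,pitch deg [-81.2  -3.3] sd [2.44 1.93] dz,dl [0.0089 0.0011] res [ 0.2  0.2 -0.  -0.1  0.7 -0.3 -9.5  0.5 -0.4 -0.3  0.1  1.2 -0.5 -0.4
  0.   1.1 -0.5  1.5 -0.1 -7.  -0.1  0.9 -0. ]
centre [0.5209 0.0344 0.2449]
```

```bash
python3 -c "
from cell import *
print(sign_off())"
```

```text
the job is handed in; nothing more can be done
None
```

The job is handed in at about 31 s of the 59 s allowed. Both pots are in the two empty tray pockets and released. The tall tube is held by its cap, lying nearly level over the middle of the tray.

**The tube was dropped once:** I tilted it in the gripper by levering it against the rack and it ended about 10° off level. When I laid it back on the rack to correct that, it came off. It fell to the table and rolled slowly until it stopped near the gel bottle. I rolled it clear with the closed fingertips, gripped it again by the cap and lifted it level. It probably touched the bottle while rolling.

**Last checks:**
- **Tube:** its centre is at about (0.521, 0.034), with the tray centre at (0.522, 0.035), and about 0.245 m above the table. It tilts about 3° ± 2°, foot slightly low. A looser fit, done just before the final 10 mm shift, gave −8° ± 5°. I trusted the 3° figure because it uses the known height of the cap in the grip and agrees with a separate two-camera check of the foot.
- **Grip:** the jaws hold at about 34 mm opening, at 45 N, with the arm still. The cap sits about 10° askew between the pads.
- **Pots:** in the scene camera all four pots are where they were after placing.
- **Short tubes and gel bottle:** these are also unchanged. The bottle's label is at the same pixels as before the tube rolled up to it.

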